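# Unload the gluing jig

## Task

The inlaid plywood panel in the gluing jig has set: take it out and lay it on the wooden drying rack. Pull the jig's slanted spring pin out, turn it into its rest notch and let go so that it stays out, swing the gate down, push the panel along its channel from behind until its end overhangs the exit far enough to be grasped, then pick it up by that end and lay it level, face up, lengthwise across both bars of the rack and centred on it, without letting it fall. Leave the pin parked, the gate down and the other things on the table where they are.

Things in the scene. Friction and masses are not known exactly. Their poses are not given: they have to be found in the camera images.
- jig: Gluing jig, fixed: steel and aluminium channel 200 mm long (its y) and 77 mm wide. Origin: centre of its underside, table height; z up. -y end: exit with the gate; -x side: spring pin. The panel lies on two ledges at z = 75 mm (|x| 20.5 to 31.5); between them a groove 41 mm wide, floor z = 60, open at both ends. Side guides 63 mm apart rise to z = 87: the panel cannot be straddled inside.
- bed_exit (a point): Middle of the channel's exit edge, at ledge height: jig frame (0, -100, 75) mm. Its axes are the jig's.
- bed_rear (a point): Middle of the channel's rear edge, at ledge height: jig frame (0, 100, 75) mm. Two corner stops stand behind it (y 100 to 108, |x| 21.5 to 31.5, top z = 82 mm); between them closed fingertips lowered into the groove can push the panel's rear end towards the exit.
- pin_grip (a point): Black wing grip of the pin: 36 mm wide (point x), 12 thick (y), 28 tall (z, from -16 to +12). Pinch its flat faces, tool along point z = pin axis, pull direction, leaning 30 deg from vertical to jig -x: jig frame (-0.5, 0, 0.866). Moves and turns with the pin. The fixed guide (44 mm across) tops out 23.5 mm below (pin home); its grey bracket: jig x -38 to -124, y -55 to -95, top z 113.
- pin_slide (a joint): How far the pin is pulled out, m. 0: home, locking the gate. Spring: 8 N at 0, rising 0.4 N per mm. Up to 14.5 mm its crossbar stands in a slot and it cannot turn; pull it 16 to 19 mm (stop at 20), turn it, let it back: it rests in the notch at 11 mm.
- pin_turn (a joint): Turn of the pin about its axis, rad, growing anticlockwise seen from the grip's end. 0: home; rest notch at 1.22 (holds from about 1.1 to the stop at 1.25). Slight friction. The grip's x axis stands -0.61 rad from the jig's x-z plane when home, +0.61 rad in the notch.
- gate (a joint): Gate angle, rad. 0: upright across the exit; grows as its top swings out (jig -y) and down, to 2.8. Hinge along jig x at jig y = -108, z = 66 mm. Plate 77 mm wide, 8 thick (y -108 to -100), 46 tall, forked ear out to x = -95 for the pin. 0.13 kg. Freed, it stays upright; pushed outwards from inside by more than about 0.6 rad, it falls open by itself.
- gate_top (a point): Middle of the gate's upper edge, in the gate's frame; when upright, jig frame (0, -104, 112) mm: 32 mm above the panel's top face.
- panel: Plywood panel 60 mm (its x) by 180 mm (y) by 5 mm, flat inlay of darker strips on top, 30 to 65 g. Origin: centre of its underside. It starts on the jig's ledges, axes along the jig's, its ends a few mm from gate and rear stops, 1.5 mm play at each side.
- panel_lead (a point): Middle of the panel's leading end, underside: panel frame (0, -90, 0) mm, the end towards the jig's exit.
- rack: Wooden drying rack, fixed: base 110 x 150 x 8 mm, two bars along its x, each 100 mm long and 14 wide, at y = +-55 mm, tops at z = 35 mm. Origin: centre of its underside, table height. The panel shall lie with its length along the rack's y, either way round, ends overhanging the bars.
- rack_top (a point): Centre of the rack at the height of its bars' tops (35 mm above the table), axes of the rack.
- glue: Bystander, loose: white glue bottle, 48 mm across, 130 mm tall; origin at its underside. Leave it.
- tape: Bystander, loose: roll of tape lying flat, 90 mm across, 24 mm high; origin at its underside. Leave it.
- cup: Bystander, loose: white lidded cup, 76 mm across, 105 mm tall; origin at its underside. Leave it.
- marker: Bystander, loose: marker pen lying flat, about 140 mm long; origin at its underside. Leave it.
- scissors: Bystander, loose: scissors lying flat, about 150 mm long, pink bows; origin at its underside. Leave it.
- offcut: Bystander, loose: plywood offcut block 90 x 55 x 30 mm; origin at its underside. Leave it.
- caddy: Bystander, loose: pink open tool caddy 200 x 130 mm, 105 mm tall (126 mm with pens); origin at its underside. Leave it.
There are look-alikes about, which are no part of the job. Of the things that look like the rack, take the one that is farthest from the robot's base at the start.

How it is judged:
By the outcome, as a careful person would: the job done as asked, in the order asked, and still so for the second after the job is handed in, with the robot touching nothing.
It also fails if it takes over 61 s, if anything falls off the work surface, if the arm or the gripper's body presses on something with over 40 N, if the wrist force passes 120 N, or if a joint passes its speed limit or range.

## Robot

A 6-joint arm with a two-finger parallel gripper is mounted at the origin on the work surface. World frame = base frame: x ahead of the robot, y to its left, z up, the work surface at z = 0. Lengths are in m, angles in rad, forces in N, time in s.
With the tool pointing down it reaches from about 0.35 to 0.775 m from the base axis. Payload 7.3 kg.
Tool frame: the origin (TCP) lies at the centre of the arm's flange, where the gripper is bolted on; the fingertips stand 178 mm ahead of it and the grasp point (between the pads) lies 159 mm ahead of it; x points along the fingers, y is the direction in which the jaws open and shut, and the axes are right-handed (so a half turn about x gives the same grasp; the last joint's range is limited). The gripper opens to 92 mm and grips with 3 to 60 N. Pads are 19 mm wide; open, the fingers measure 130 mm over their backs; the gripper's body (75 mm by 190 mm) begins 47 mm behind the grasp point.
Start: joints at [-1.314, 0.342, 1.524, -0, 1.275, -0.146], TCP at [0.206, -0.483, 0.405] pointing down, gripper open.
Joint ranges: [-2.53, 2.53], [-0.77, 2.02], [0.04, 2.7], [-1, 4.14], [0.28, 2.66], [-3.11, 3.11]. Speed limits (rad/s): [2.57, 2.57, 3.14, 3.14, 3.14, 3.14].

## Interface

Orientations are given as [roll, pitch, yaw] about the fixed x, y, z axes, in that order (R = Rz(yaw) Ry(pitch) Rx(roll)).
In Python, from cell import readout, cams, workorder gives the robot as it stands.
- The arm moves only by the shell command python3 -m inch 'ROWS' [FORCE]. ROWS is text: rows parted by semicolons, each of 5 numbers parted by spaces: the shift along the world's x, y, z in mm, then the turn about the world's z in rad, then the opening, from 0 (shut) to 1 (fully open). A call has 1 to 8 rows; each row shifts and turns the commanded pose from where the row before left it; what a row does not reach is not made up. A row lasts 1/12 s, in which the tool goes at most 41.7 mm and 7.16 degrees, less where a joint would pass 70% of its speed; a pose out of reach is approached as far as the arm can. A call is refused whole if a number of a shift passes 41.7 or a number of a turn 0.125, either way. A call with a gripper value outside its range is refused whole. The fingers move at their own pace and stop on an object; FORCE is the grip in N (left out, the last holds). Time passes only in rows, so rows that do not move let the fingers close. It gives the time, the measured TCP pose, the force and the opening at its end, in the units of the state.
- readout.observe(): the state, without advancing time (a new reading comes with each control period).
- cams.read_camera(name): name is "scene" or "top" or "wrist"; returns a dict with "color" (384x512x3 uint8, red, green, blue), "fx", "fy", "cx", "cy" (pixels), "world_to_cam" (4x4, takes a point from world to camera coordinates); the wrist camera has in their place "T_tool_cam" (4x4, takes a point from camera to tool coordinates, whose origin is the TCP and whose axes are the tool frame's). Camera axes: x right, y down, z forward; pixel columns grow to the right and rows downward; lengths in m; the calibration is good to about 2 mm. A picture is of the moment at which its call begins: read the wrist's pose just before it. There is no depth.
- workorder.hand_in(): hands the job in, once; it reports no verdict.
The state is a dict: "time": time; "qpos": joint angles; "qvel": joint speeds; "joint_efforts": joint torques, N m; "tool_pos": TCP position; "tool_rot": TCP orientation; "contact_force": force on the tool from outside, world axes, zero at the start; "torque": the same for the moment, N m; "opening": finger opening in m.
Only numpy, scipy, OpenCV 4.12 (cv2) and the standard library are available. Lean on these libraries where they do the work, as an engineer would, in place of code of your own. Each camera call takes 0.05 s, during which the arm holds its last target.

## Working session

There is one attempt and no reset: what is moved stays moved. The work goes in short steps, Python scripts to look and compute and a shell command to move; the robot and the scene stay as the last step left them, time stands still between calls to the robot, and variables do not carry over. Pictures are saved under pics/ and viewed, and the job is handed in when it is done.

```bash
ls -a; mkdir -p pics; cat > h.py <<'E'
import numpy as np, cv2
from cell import readout, cams
from scipy.spatial.transform import Rotation as R
def st(): return readout.observe()
def toolT():
    s=st(); T=np.eye(4); T[:3,:3]=R.from_euler('xyz',s['tool_rot']).as_matrix(); T[:3,3]=s['tool_pos']; return T
def cam(name):
    T=toolT(); c=cams.read_camera(name)
    K=np.array([[c['fx'],0,c['cx']],[0,c['fy'],c['cy']],[0,0,1]])
    if name=='wrist': W=np.linalg.inv(T@np.array(c['T_tool_cam']))
    else: W=np.array(c['world_to_cam'])
    return c['color'],K,W
def shot(name,fn):
    im,K,W=cam(name); np.savez('pics/'+fn+'.npz',im=im,K=K,W=W); cv2.imwrite('pics/'+fn+'.png',im[:,:,::-1]); return im,K,W
def load(fn):
    d=np.load('pics/'+fn+'.npz'); return d['im'],d['K'],d['W']
def ray(px,K,W):
    d=np.linalg.inv(K)@np.array([px[0],px[1],1.]); Rt=W[:3,:3].T; return -Rt@W[:3,3],Rt@d
def onz(px,z,K,W):
    o,d=ray(px,K,W); return o+d*(z-o[2])/d[2]
def proj(P,K,W):
    p=W[:3,:3]@np.asarray(P,float)+W[:3,3]; q=K@p; return q[:2]/q[2]
def tri(l):
    A=np.zeros((3,3));b=np.zeros(3)
    for o,d in l:
        d=d/np.linalg.norm(d);M=np.eye(3)-np.outer(d,d);A+=M;b+=M@o
    return np.linalg.solve(A,b)
E
python3 - <<'E'
from h import *
for n in ['scene','top','wrist']:
    im,K,W=shot(n,n+'0'); print(n,K[0,0],K[0,2],(-W[:3,:3].T@W[:3,3]).round(3),W[2,:3].round(2))
print(st())
E
```

```text
.
..
pics
scene 456.1180452359953 254.45604882846308 [1.245 0.185 1.304] [-0.56 -0.08 -0.82]
top 442.8281469729126 255.89234593615154 [0.364 0.05  1.324] [ 0.08  0.02 -1.  ]
wrist 320.8259841302547 254.68701843551307 [ 0.284 -0.449  0.384] [-0.29 -0.12 -0.95]
{'time': 0.15, 'qpos': array([-1.31402545e+00,  3.42542030e-01,  1.52471932e+00, -1.62414030e-05,
        1.27538450e+00, -1.46012514e-01]), 'qvel': array([-0.00032429, -0.0006659 , -0.00434698,  0.00022274, -0.00028604,
       -0.00100308]), 'joint_efforts': array([ 1.15644889e-03, -4.31470120e+01, -2.44354427e+01,  7.17408978e-02,
        5.37999126e-02, -9.65520758e-05]), 'tool_pos': array([ 0.20578188, -0.48290351,  0.40424255]), 'tool_rot': array([-1.70206162,  1.56974301,  1.84231916]), 'contact_force': array([-0.95501014,  0.25818643, -0.32036714]), 'torque': array([-0.02169522,  0.03877827, -0.00313749]), 'opening': 0.09213114911348066}
```

View pics/scene0.png

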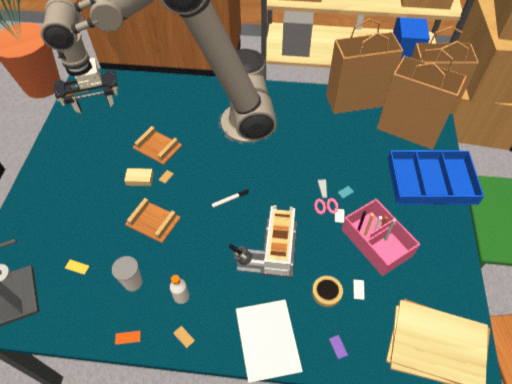

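View pics/top0.png

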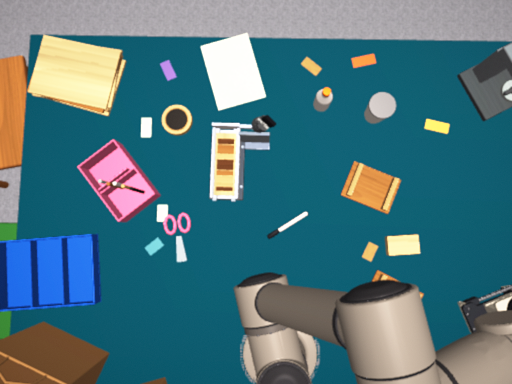

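View pics/wrist0.png

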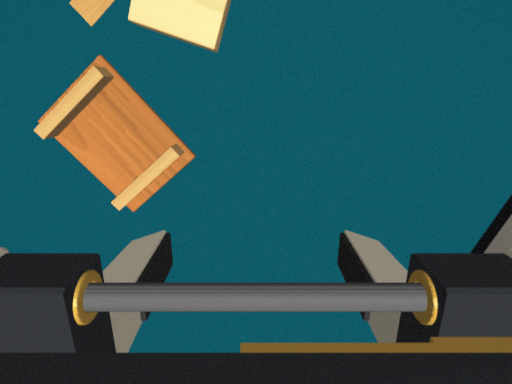

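```bash
python3 - <<'E'
from h import *
im,K,W=load('top0'); c=cv2.resize(im[100:220,190:310],None,fx=6,fy=6,interpolation=cv2.INTER_CUBIC)[:600]; 
cv2.imwrite('pics/t0j.png',cv2.resize(im[112:212,200:300],None,fx=6,fy=6,interpolation=cv2.INTER_CUBIC)[:,:,::-1])
cv2.imwrite('pics/t0r.png',cv2.resize(im[145:225,330:410],None,fx=7,fy=7,interpolation=cv2.INTER_CUBIC)[:,:,::-1])
im,K,W=load('scene0')
cv2.imwrite('pics/s0j.png',cv2.resize(im[195:285,220:310],None,fx=6,fy=6,interpolation=cv2.INTER_CUBIC)[:,:,::-1])
cv2.imwrite('pics/s0r.png',cv2.resize(im[190:250,115:195],None,fx=7,fy=7,interpolation=cv2.INTER_CUBIC)[:,:,::-1])
E
```

```text
(no output)
```

View pics/t0j.png

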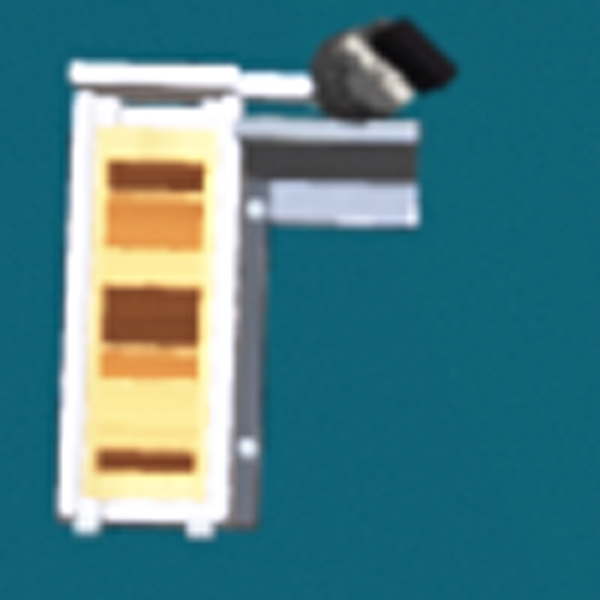

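View pics/s0j.png

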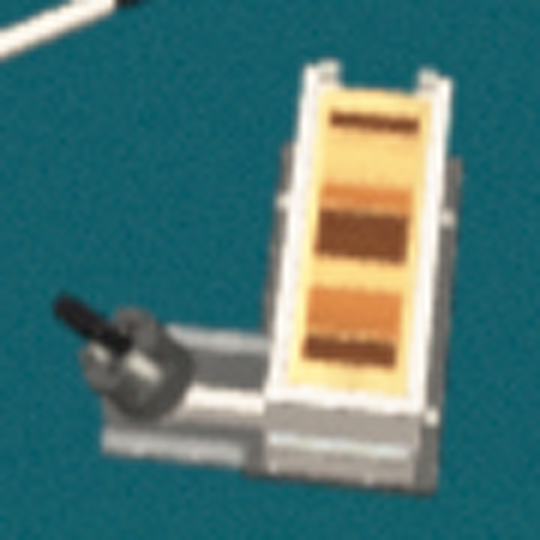

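View pics/t0r.png

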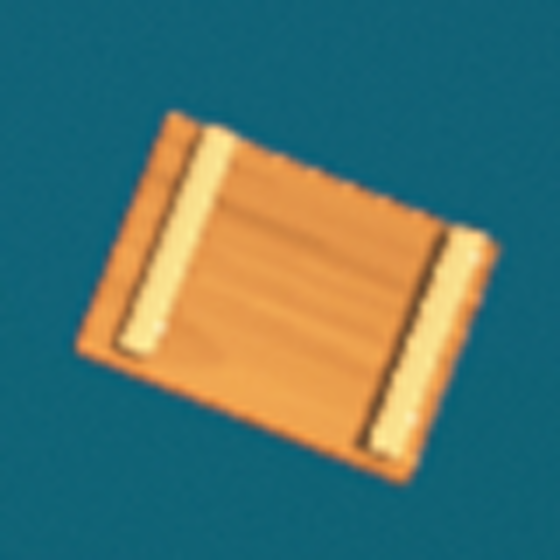

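View pics/s0r.png

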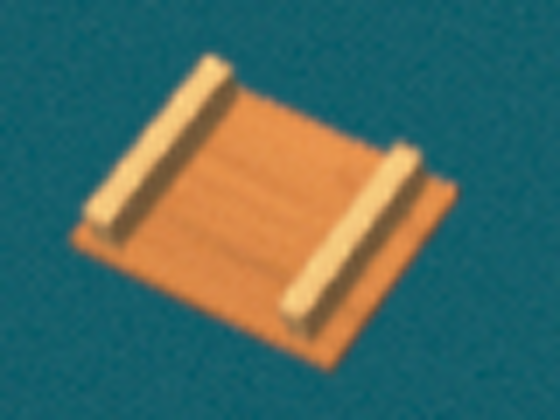

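```bash
python3 - <<'E'
from h import *
def comp(fn,roi,lo,hi,z):
    im,K,W=load(fn); x0,y0,x1,y1=roi
    big=cv2.resize(im[y0:y1,x0:x1],None,fx=6,fy=6,interpolation=cv2.INTER_CUBIC)
    h=cv2.cvtColor(big,cv2.COLOR_RGB2HSV); m=cv2.inRange(h,np.array(lo),np.array(hi))
    m=cv2.morphologyEx(m,cv2.MORPH_CLOSE,np.ones((9,9)));m=cv2.morphologyEx(m,cv2.MORPH_OPEN,np.ones((15,15)))
    cs,_=cv2.findContours(m,cv2.RETR_EXTERNAL,cv2.CHAIN_APPROX_NONE); c=max(cs,key=cv2.contourArea).reshape(-1,2)
    px=(c+.5)/6-.5+[x0,y0]
    P=np.array([onz(p,z,K,W)[:2] for p in px])
    r=cv2.minAreaRect((P*1000).astype(np.float32)); print(fn,z,'rect mm',np.round(r[0],1),np.round(r[1],1),round(r[2],1))
for fn,roi in [('top0',(205,125,242,205)),('scene0',(262,200,302,270))]: comp(fn,roi,(5,60,60),(30,255,255),.080)
for fn,roi in [('top0',(330,145,410,225)),('scene0',(115,190,195,250))]:
    comp(fn,roi,(5,60,60),(30,255,255),.008)
# jig corners from top by hand, z 87
im,K,W=load('top0')
for q in [(74,95),(243,95),(56,518),(230,518)]:
    print(onz(((q[0]+.5)/6-.5+200,(q[1]+.5)/6-.5+112),.087,K,W).round(4))
# bars, z35
print('bars top')
for q in [(205,122),(240,138),(116,348),(155,358),(448,224),(490,238),(368,452),(402,458)]:
    print(onz(((q[0]+.5)/7-.5+330,(q[1]+.5)/7-.5+145),.035,K,W).round(4))
im,K,W=load('scene0'); print('bars scene')
for q in [(208,53),(235,73),(84,213),(110,228),(400,140),(421,155),(281,302),(303,320)]:
    print(onz(((q[0]+.5)/7-.5+115,(q[1]+.5)/7-.5+190),.035,K,W).round(4))
E
```

```text
top0 0.08 rect mm [542.3 167.9] [175.1  56.7] 0.2
scene0 0.08 rect mm [538.5 167.3] [ 59.3 178.2] 89.6
top0 0.008 rect mm [ 491.6 -262.1] [151.9 113.1] 68.8
scene0 0.008 rect mm [ 487.8 -261.6] [157.  121.4] 69.0
[0.6445 0.2056 0.087 ]
[0.646  0.1255 0.087 ]
[0.4435 0.2079 0.087 ]
[0.4452 0.1264 0.087 ]
bars top
[ 0.5614 -0.2215  0.035 ]
[ 0.5549 -0.2361  0.035 ]
[ 0.4659 -0.185   0.035 ]
[ 0.4621 -0.2011  0.035 ]
[ 0.5205 -0.3222  0.035 ]
[ 0.515  -0.3396  0.035 ]
[ 0.425 -0.289  0.035]
[ 0.4228 -0.303   0.035 ]
bars scene
[ 0.4204 -0.3016  0.035 ]
[ 0.4304 -0.2856  0.035 ]
[ 0.5155 -0.3366  0.035 ]
[ 0.5222 -0.3222  0.035 ]
[ 0.4597 -0.198   0.035 ]
[ 0.4669 -0.1862  0.035 ]
[ 0.5525 -0.2331  0.035 ]
[ 0.5607 -0.2208  0.035 ]
```

```bash
python3 - <<'E'
from h import *
L=[]
for fn,roi,s in [('top0',(250,108,282,136),20),('scene0',(224,238,256,268),18)]:
    im,K,W=load(fn); x0,y0,x1,y1=roi
    big=cv2.resize(im[y0:y1,x0:x1],None,fx=s,fy=s,interpolation=cv2.INTER_CUBIC)
    cv2.imwrite('pics/'+fn+'pin.png',big[:,:,::-1])
    m=(big.max(2)<52).astype(np.uint8); n,l,stt,ce=cv2.connectedComponentsWithStats(m); i=1+stt[1:,4].argmax()
    p=(ce[i]+.5)/s-.5+[x0,y0]; print(fn,p,stt[i]); L.append(ray(p,K,W))
P=tri(L);print(P)
for o,d in L: d=d/np.linalg.norm(d); print(np.linalg.norm(np.cross(P-o,d)))
T=toolT(); print('jaw',T[:3,1].round(3),'x',T[:3,0].round(3))
E
```

```text
top0 [268.19854516 120.85005002] [  232   154   282   233 35485]
scene0 [234.92823764 248.96277852] [   97   125   225   167 14207]
[0.64829019 0.04649416 0.16057524]
0.00020828500490641962
0.000208285004906424
jaw [ 0.392 -0.92  -0.001] x [-0.     0.001 -1.   ]
```

View pics/top0pin.png

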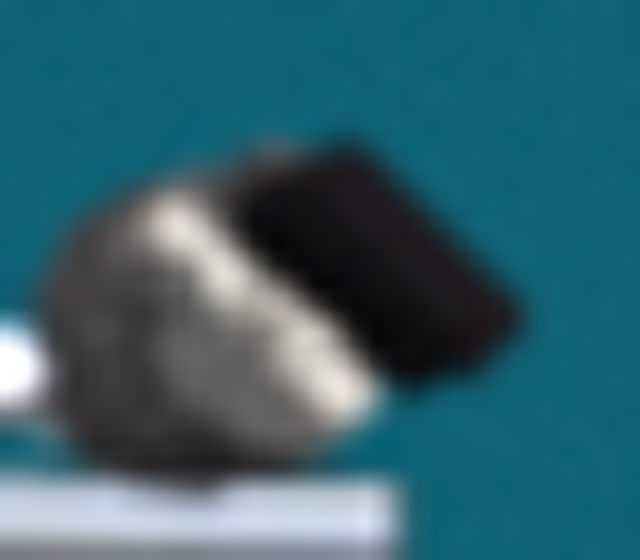

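View pics/scene0pin.png

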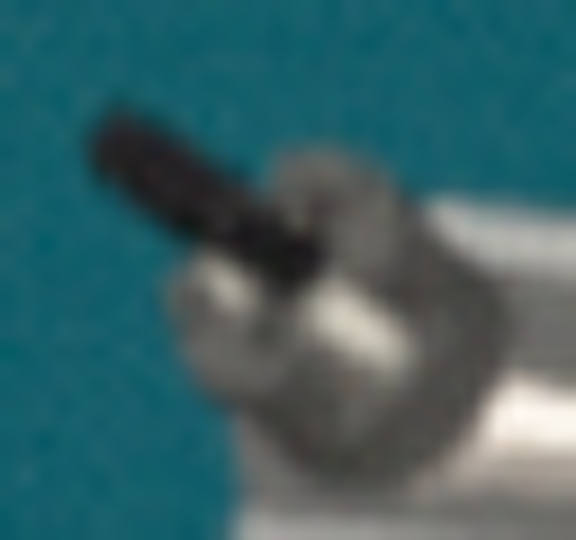

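```bash
python3 -m inch '10 12 0 0.07 1;20 24 0 0.11 1;25.7 29.9 0 0.11 1;25.7 29.9 0 0.11 0.6;25.7 29.9 0 0.11 0.6;25.7 29.9 0 0.11 0.6;25.7 29.9 0 0 0.6;25.7 29.9 0 0 0.6' 30; python3 -m inch '25.7 29.9 0 0 0.6;25.7 29.9 0 0 0.6;25.7 29.9 0 0 0.6;25.7 29.9 0 0 0.6;25.7 29.9 0 0 0.6;25.7 29.9 0 0 0.6;25.7 29.9 0 0 0.6;25.7 29.9 0 0 0.6'; python3 -m inch '25 29 0 0 0.6;25 29 0 0 0.6;16 18 0 0 0.6;6 7 0 0 0.6;0 0 0 0 0.6;0 0 0 0 0.6'
python3 - <<'E'
from h import *
im,K,W=shot('wrist','w1');print(st()['tool_pos'],toolT()[:3,1],st()['time'])
E
```

```text
time: 0.82
tool_pos: [0.3908, -0.2659, 0.4047]
tool_rot: [-2.314, 1.571, 1.85]
contact_force: [0.5, 0.6, 0.1]
opening: 0.0629
time: 1.48
tool_pos: [0.5965, -0.0265, 0.4044]
tool_rot: [-0.947, 1.57, -3.066]
contact_force: [1.4, -0.5, -0.6]
opening: 0.0552
time: 1.98
tool_pos: [0.6673, 0.0543, 0.4041]
tool_rot: [-0.647, 1.569, -2.766]
contact_force: [-0.4, 0.0, 0.5]
opening: 0.055
[0.66709157 0.05356761 0.40447699] [ 8.53170812e-01 -5.21631231e-01 -6.51907440e-04] 2.0333
```

View pics/w1.png

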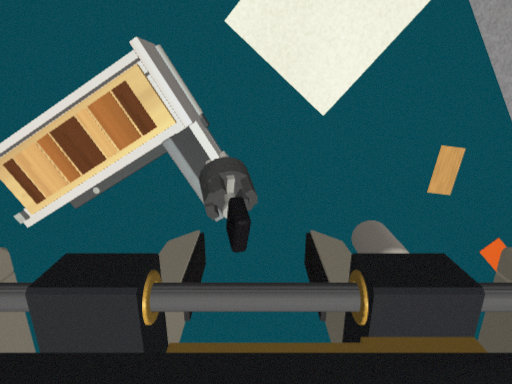

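```bash
python3 - <<'E'
from h import *
im,K,W=load('w1')
cv2.imwrite('pics/w1z.png',cv2.resize(im[145:260,180:280],None,fx=5.2,fy=5.2,interpolation=cv2.INTER_CUBIC)[:,:,::-1])
im,K,W=shot('top','top1')
E
```

```text
(no output)
```

View pics/w1z.png

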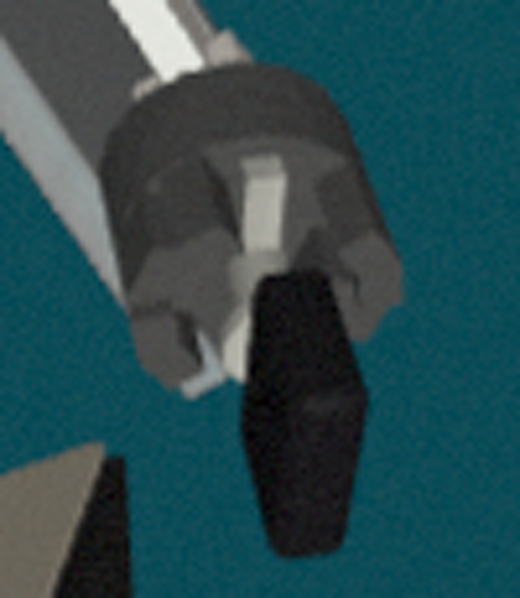

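```bash
python3 - <<'E'
from h import *
im,K,W=load('w1')
a=np.array([0,-.5,.866]);gx=np.array([.573,.71,.41]);gy=np.cross(a,gx)
C=np.array([.647,.046,.158]); 
for x in(18,-18):
  for z in(12,-16):
    print(x,z,[((proj(C+1e-3*(x*gx+y*gy+z*a),K,W)-[180,145]+.5)*5.2).round(0) for y in(-6,6)])
# jig check: project gate top & corners
for P in [(.647,.2055,.112),(.647,.1285,.112)]: print(proj(P,K,W))
E
```

```text
18 12 [array([377., 405.]), array([291., 415.])]
18 -16 [array([329., 264.]), array([249., 272.])]
-18 12 [array([350., 563.]), array([272., 575.])]
-18 -16 [array([308., 424.]), array([236., 433.])]
[130.49312124  41.14686803]
[187.91400628 127.18948666]
```

```bash
python3 - <<'E'
from h import *
from scipy.optimize import least_squares
a=np.array([0,-.5,.866]);gx=np.array([.573,.71,.41]);gy=np.cross(a,gx)
obs=[]
im,K,W=load('w1')
for c,q in [((18,-6,12),(368,395)),((-18,-6,12),(346,556)),((-18,6,12),(273,558)),((18,-6,-16),(329,267)),((18,6,-16),(255,270)),((-18,6,-16),(241,425))]:
    obs.append((c,(np.array(q)+.5)/5.2-.5+[180,145],K,W))
im,K,W=load('top0')
for c,q in [((18,-6,12),(350,135)),((-18,-6,12),(525,310)),((-18,6,12),(420,385))]:
    obs.append((c,(np.array(q)+.5)/20-.5+[250,108],K,W))
im,K,W=load('scene0')
for c,q in [((18,-6,12),(210,170)),((-18,-6,12),(100,105)),((-18,6,12),(90,165))]:
    pass
def f(C): return np.concatenate([proj(C+1e-3*(c[0]*gx+c[1]*gy+c[2]*a),K,W)-p for c,p,K,W in obs])
r=least_squares(f,[.647,.046,.158]);print(r.x.round(4),r.fun.round(1))
# jig check via wrist: gate top corners
im,K,W=load('w1')
cv2.imwrite('pics/w1j.png',cv2.resize(im[30:230,0:220],None,fx=3,fy=3,interpolation=cv2.INTER_CUBIC)[:,:,::-1])
im,K,W=load('top1');cv2.imwrite('pics/t1j.png',cv2.resize(im[100:240,190:310],None,fx=4,fy=4,interpolation=cv2.INTER_CUBIC)[:,:,::-1])
E
```

```text
[0.647  0.0463 0.1559] [ 1.5  0.2  0.6 -0.3 -0.2  1.5 -0.2 -1.8 -1.1 -0.9 -1.1  0.2 -0.1  0.3
  0.5  0.7  3.5  0.3]
```

View pics/w1j.png

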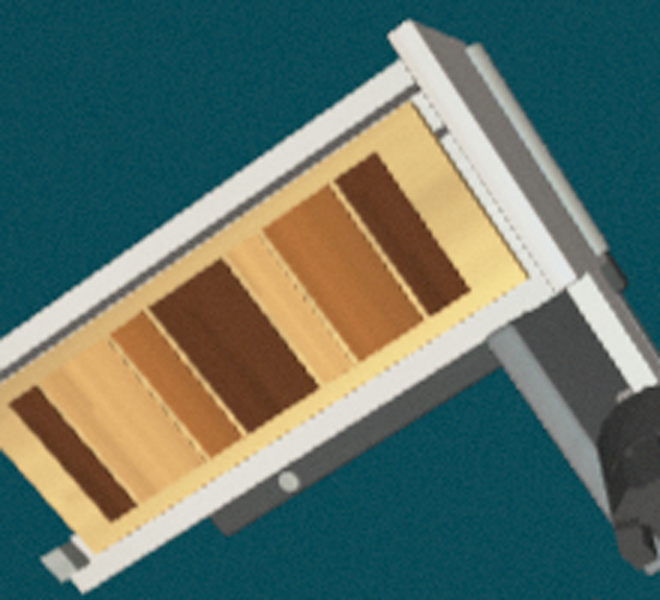

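```bash
python3 - <<'E'
from h import *
im,K,W=load('w1')
for q,z in [((410,18),.112),((388,40),.112),((592,275),.112),((570,292),.112),((528,278),.080),((95,552),.080),((85,592),.087),((548,292),.087),((410,60),.087)]:
    print(q,onz(((q[0]+.5)/3-.5,(q[1]+.5)/3-.5+30),z,K,W).round(4))
E
```

```text
(410, 18) [0.6532 0.2062 0.112 ]
(388, 40) [0.6452 0.2051 0.112 ]
(592, 275) [0.6562 0.1285 0.112 ]
(570, 292) [0.6483 0.1279 0.112 ]
(528, 278) [0.6322 0.1382 0.08  ]
(95, 552) [0.4526 0.1404 0.08  ]
(85, 592) [0.4454 0.1311 0.087 ]
(548, 292) [0.6368 0.1314 0.087 ]
(410, 60) [0.6411 0.2049 0.087 ]
```

```bash
python3 -m inch '-10 -4.5 -8 0 0.55;-10 -4 -25 0 0.55;0 0 -25 0 0.55;0 0 -15 0 0.55;0 0 -8.5 0 0.55;0 0 0 0 0.55;0 0 0 0 0.55' 30
python3 - <<'E'
from h import *
shot('wrist','w2');print(st()['tool_pos'],st()['contact_force'])
E
```

```text
time: 2.67
tool_pos: [0.6476, 0.0453, 0.3241]
tool_rot: [1.882, 1.57, -0.237]
contact_force: [0.4, -0.4, 0.4]
opening: 0.0509
[0.64779859 0.04553494 0.32467528] [ 0.0648495   0.10777207 -0.15549597]
```

View pics/w2.png

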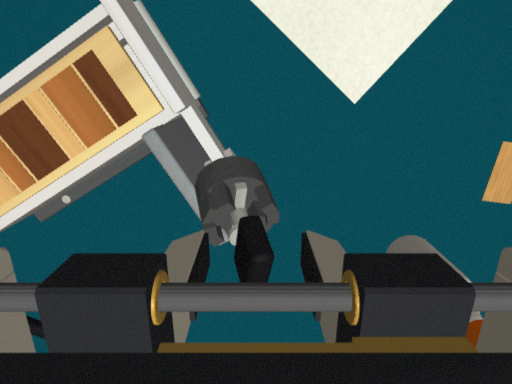

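```bash
python3 -m inch '0 0 0 0 0;0 0 0 0 0;0 0 0 0 0;0 0 0 0 0;0 0 0 0 0;0 0 0 0 0' 35
python3 - <<'E'
from h import *
print(st())
E
```

```text
time: 3.22
tool_pos: [0.647, 0.0463, 0.3231]
tool_rot: [-1.079, 1.568, 3.086]
contact_force: [-4.5, -0.5, 6.2]
opening: 0.0164
{'time': 3.2167, 'qpos': array([-4.65759332e-02,  6.35618104e-01,  1.26536737e+00,  2.99866389e-05,
        1.24374357e+00,  5.00969931e-01]), 'qvel': array([-0.00056472, -0.00726466,  0.00421233, -0.00386714,  0.02729758,
       -0.00575322]), 'joint_efforts': array([ -0.4995098 , -54.45168614, -26.13765657,   0.23353559,
        -2.81429507,   0.28081032]), 'tool_pos': array([0.64695583, 0.04633255, 0.32309853]), 'tool_rot': array([-1.07887057,  1.56765981,  3.08596286]), 'contact_force': array([-4.53200732, -0.54599726,  6.20762756]), 'torque': array([0.10822273, 1.2089013 , 0.22210445]), 'opening': 0.0164113289608971}
```

```bash
python3 -m inch '0 -1 1.7 0 0;0 -1.5 2.6 0 0;0 -2 3.5 0 0;0 -2 3.5 0 0;0 -1.5 2.6 0 0;0 -1 1.7 0 0;0 0 0 0 0' 35
python3 - <<'E'
from h import *
shot('wrist','w3');s=st();print(s['tool_pos'],s['contact_force'],s['opening'])
shot('top','top3')
E
```

```text
time: 3.8
tool_pos: [0.6469, 0.0388, 0.3359]
tool_rot: [-1.559, 1.563, 2.606]
contact_force: [0.5, 8.1, -12.9]
opening: 0.016
[0.64690104 0.03884176 0.33571873] [ -0.60404828   7.91740228 -11.68360202] 0.0161049969844638
```

View pics/w3.png

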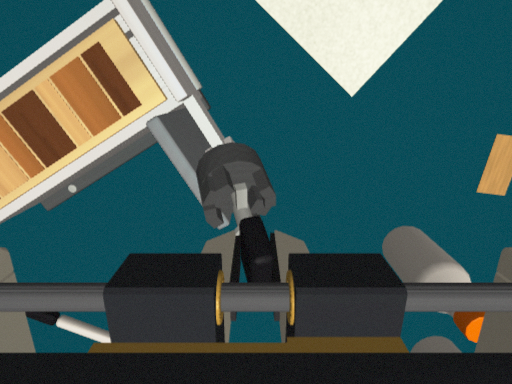

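```bash
python3 -m inch '0 -0.8 1.4 0 0;0 -0.6 1 0 0;0 0 0 0 0;0 0 0 0 0' 35
python3 - <<'E'
from h import *
s=st();print(s['tool_pos'],s['contact_force'],s['opening'])
E
```

```text
time: 4.23
tool_pos: [0.6469, 0.0376, 0.3377]
tool_rot: [-1.559, 1.563, 2.607]
contact_force: [1.7, 8.0, -13.6]
opening: 0.016
[0.64693459 0.03762613 0.33772503] [  1.727526     7.95018523 -13.59804665] 0.01596512210510861
```

```bash
python3 -m inch '0 0 0 0.06 0;0 0 0 0.1 0;0 0 0 0.06 0;0 0 0 0 0' 35
python3 - <<'E'
from h import *
s=st();print(s['tool_pos'],s['contact_force'],s['torque'],s['opening'])
E
```

```text
time: 4.57
tool_pos: [0.6469, 0.0377, 0.3378]
tool_rot: [-1.795, 1.563, 2.594]
contact_force: [0.2, 8.4, -13.9]
opening: 0.0138
[0.64691643 0.03770187 0.33775379] [  0.20570368   8.44179462 -13.87611766] [1.57184297 0.31802639 0.29545832] 0.013833145645026279
```

```bash
python3 -m inch '0 0 0 0.1 0;0 0 0 0.1 0;0 0 0 0.1 0;0 0 0 0.1 0;0 0 0 0.06 0;0 0 0 0 0' 35
python3 - <<'E'
from h import *
s=st();print(s['tool_pos'],s['contact_force'],s['torque'],s['opening'],toolT()[:3,1])
E
```

```text
time: 5.07
tool_pos: [0.6481, 0.0371, 0.3386]
tool_rot: [-3.139, 1.567, 1.709]
contact_force: [3.8, 6.3, -13.8]
opening: 0.0123
[0.6481334  0.03705856 0.33864944] [  3.80870649   6.28107643 -13.75776323] [ 1.08707678 -1.61044642 -0.42189799] 0.012258007274803629 [ 9.90884602e-01  1.34713420e-01 -9.82863390e-06]
```

```bash
python3 -m inch '0 0 0 0.08 0;0 0 0 0.1 0;0 0 0 0.1 0;0 0 0 0.1 0;0 0 0 0.05 0;0 0 0 0 0' 35
python3 - <<'E'
from h import *
s=st();print(s['tool_pos'],s['contact_force'],s['torque'],s['opening'],toolT()[:3,1])
shot('wrist','w4');shot('scene','s4')
im=load('s4')[0];cv2.imwrite('pics/s4z.png',cv2.resize(im[215:285,200:290],None,fx=8,fy=8,interpolation=cv2.INTER_CUBIC)[:,:,::-1])
E
```

```text
time: 5.57
tool_pos: [0.6485, 0.0369, 0.3391]
tool_rot: [2.108, 1.567, 1.102]
contact_force: [7.3, 6.1, -13.5]
opening: 0.016
[0.64854038 0.03693057 0.33907996] [  7.30335633   6.11171995 -13.48805475] [ 1.24594905 -1.9365802  -0.36922591] 0.01595786886532173 [0.8449124  0.53489508 0.00320855]
```

View pics/w4.png

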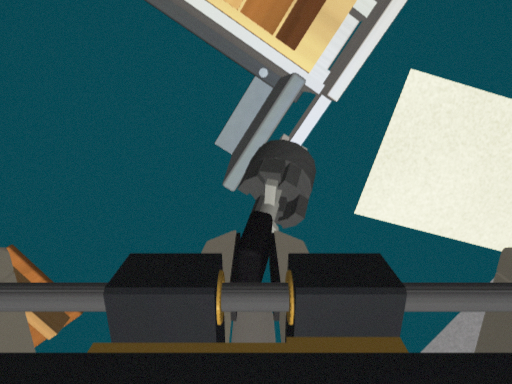

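View pics/s4z.png

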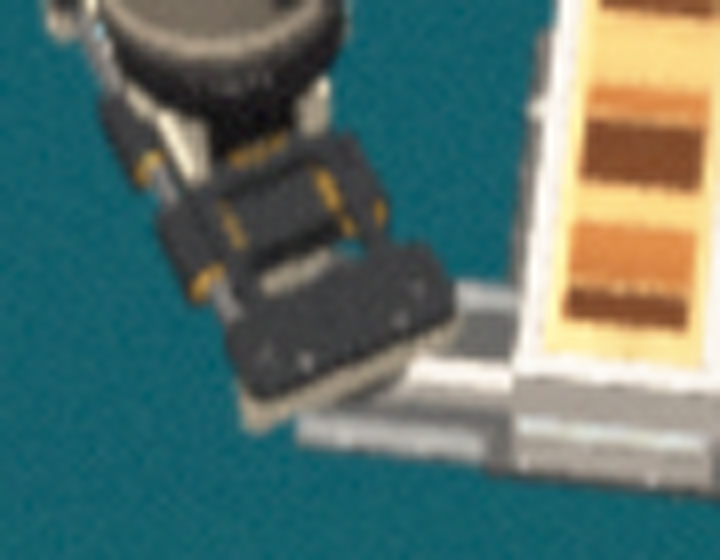

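```bash
python3 -m inch '0 0 0 0.06 0;0 0 0 0.06 0;0 0 0 0 0;0 1 -1.7 0 0;0 1 -1.7 0 0;0 1 -1.7 0 0;0 0 0 0 0' 35
python3 - <<'E'
from h import *
s=st();print(s['tool_pos'],s['contact_force'],s['torque'],s['opening'],toolT()[:3,1])
shot('wrist','w5')
E
```

```text
time: 6.25
tool_pos: [0.6486, 0.039, 0.3362]
tool_rot: [1.092, 1.566, 0.203]
contact_force: [6.9, 2.3, -4.7]
opening: 0.0171
[0.64863908 0.03903804 0.33624602] [ 6.88559698  2.31293984 -4.73523183] [ 0.67087229 -1.93024073 -0.38639051] 0.01705016539856812 [0.77666395 0.62990168 0.00412089]
```

View pics/w5.png

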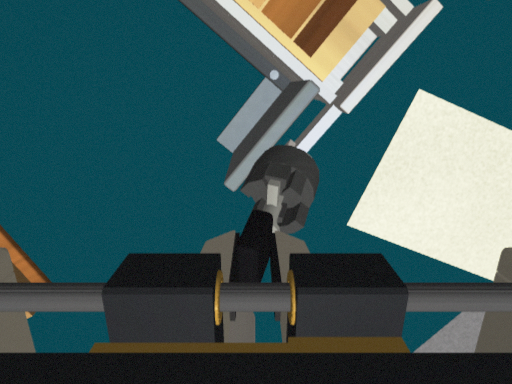

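```bash
python3 -m inch '0 0 0 0.06 0;0 0 0 0.06 0;0 0 0 0.05 0;0 0 0 0 0;0 0 0 0 0' 45
python3 - <<'E'
from h import *
s=st();print(s['tool_pos'],s['contact_force'],s['torque'],s['opening'],toolT()[:3,1])
shot('wrist','w6')
im=load('w6')[0];cv2.imwrite('pics/w6z.png',cv2.resize(im[130:290,200:340],None,fx=4,fy=4,interpolation=cv2.INTER_CUBIC)[:,:,::-1])
E
```

```text
time: 6.72
tool_pos: [0.6491, 0.0388, 0.3364]
tool_rot: [0.926, 1.564, 0.205]
contact_force: [9.6, 2.8, -5.7]
opening: 0.0176
[0.64910945 0.03875168 0.33637857] [ 9.63438403  2.80543869 -5.65966078] [ 0.66570778 -2.50671606 -1.23785009] 0.017559484058196517 [0.66015526 0.75110909 0.00549247]
```

View pics/w6z.png

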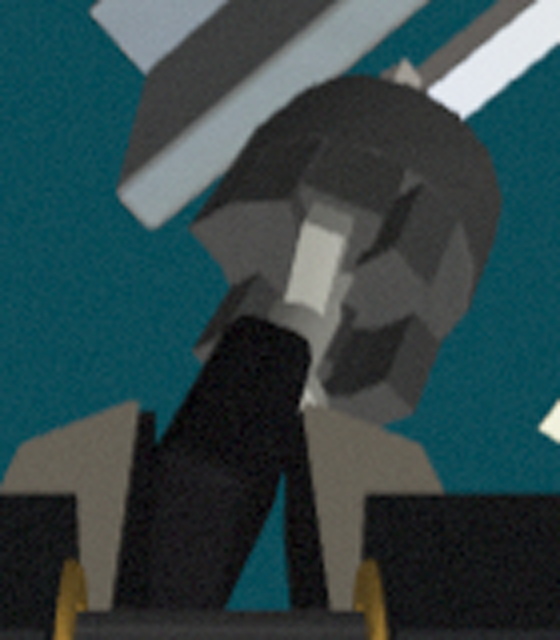

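```bash
python3 -m inch '0 0 0 -0.06 0;0 1 -1.7 0 0;0 1 -1.7 0 0;0 0 0 0 0;0 0 0 0 0' 35
python3 - <<'E'
from h import *
s=st();print(s['tool_pos'],s['contact_force'],s['torque'],s['opening'],toolT()[:3,1])
E
```

```text
time: 7.18
tool_pos: [0.6486, 0.0392, 0.3364]
tool_rot: [0.452, 1.562, -0.328]
contact_force: [0.6, -5.2, 11.9]
opening: 0.018
[0.6485663  0.03919573 0.33643335] [ 0.61899253 -5.19591322 11.90304143] [-0.53017951 -0.67609558 -0.2372372 ] 0.018003868285544088 [0.70332496 0.71085886 0.00369935]
```

```bash
python3 - <<'E'
from h import *
im,K,W=load('w6')
a=np.array([0,-.5,.866]);x0=np.array([0,.866,.5]);y0=np.cross(a,x0)
C0=np.array([.647,.0463,.157]) 
for sl,th in [(11,1.22),(11,1.1),(15,1.22),(15,1.0),(15,.8),(15,.6)]:
    t=th-.61; gx=np.cos(t)*x0+np.sin(t)*y0; gy=np.cross(a,gx);C=C0+a*sl*1e-3
    print(sl,th,[((proj(C+1e-3*(x*gx+y*gy+z*a),K,W)-[200,130]+.5)*4).round(0).astype(int).tolist() for x,y,z in [(18,6,-16),(18,-6,-16),(18,6,12),(18,-6,12)]])
E
```

```text
11 1.22 [[231, 292], [316, 326], [142, 441], [238, 482]]
11 1.1 [[247, 295], [330, 337], [160, 445], [254, 494]]
15 1.22 [[220, 311], [306, 346], [128, 465], [225, 508]]
15 1.0 [[250, 318], [331, 366], [161, 475], [253, 530]]
15 0.8 [[277, 329], [349, 387], [192, 488], [275, 553]]
15 0.6 [[303, 344], [363, 409], [222, 506], [291, 576]]
```

```bash
python3 -m inch '0 0 0 0 0.3;0 0 0 0 0.45;0 0 0 0 0.45;0 0 0 0 0.45'
python3 - <<'E'
from h import *
s=st();print(s['tool_pos'],s['contact_force'],s['torque'],s['opening'])
im,K,W=shot('wrist','w7')
cv2.imwrite('pics/w7z.png',cv2.resize(im[130:290,200:340],None,fx=4,fy=4,interpolation=cv2.INTER_CUBIC)[:,:,::-1])
a=np.array([0,-.5,.866]);x0=np.array([0,.866,.5]);y0=np.cross(a,x0)
C0=np.array([.647,.0463,.157]) 
for sl,th in [(11,1.22),(11,1.1),(15,1.22),(15,1.0),(0,0)]:
    t=th-.61; gx=np.cos(t)*x0+np.sin(t)*y0; gy=np.cross(a,gx);C=C0+a*sl*1e-3
    print(sl,th,[((proj(C+1e-3*(x*gx+y*gy+z*a),K,W)-[200,130]+.5)*4).round(0).astype(int).tolist() for x,y,z in [(18,6,-16),(18,-6,-16),(18,6,12),(18,-6,12)]])
E
```

```text
time: 7.52
tool_pos: [0.6474, 0.0408, 0.3323]
tool_rot: [-2.488, 1.569, 3.017]
contact_force: [0.3, -0.6, 0.1]
opening: 0.0389
[0.64736277 0.0407982  0.33230647] [ 0.31097034 -0.62369623  0.05794919] [ 0.07110352 -0.18632425  0.00300154] 0.038924290637501226
11 1.22 [[227, 328], [314, 359], [139, 488], [238, 526]]
11 1.1 [[243, 331], [329, 369], [157, 492], [255, 537]]
15 1.22 [[215, 349], [305, 380], [124, 515], [225, 554]]
15 1.0 [[246, 355], [331, 400], [159, 523], [255, 576]]
0 0 [[394, 357], [407, 421], [333, 513], [350, 579]]
```

View pics/w7z.png

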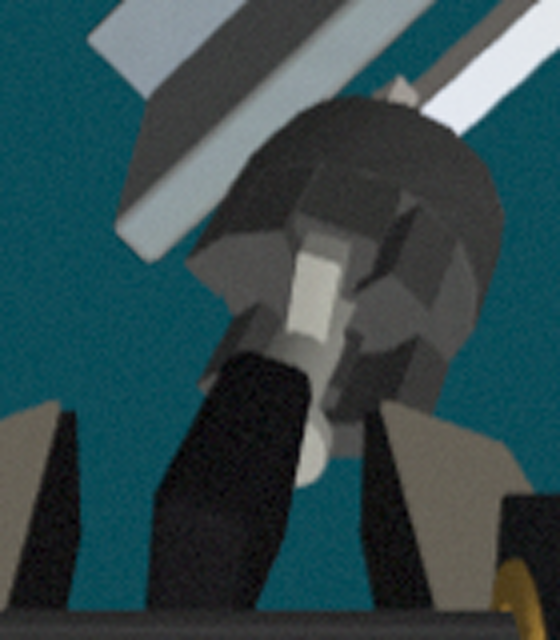

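```bash
python3 -m inch '0 0 0 0 0.7;0 -4 10 0 0.7;0 -8 25 0 0.7;0 -8 25 0 0.7;0 0 15 0 0.7;0 0 0 0 0.7;0 0 0 0 0.7'
python3 - <<'E'
from h import *
s=st();print(s['tool_pos'],s['opening'])
im,K,W=shot('wrist','w8')
a=np.array([0,-.5,.866]);C0=np.array([.647,.0463,.157])+.011*a
p=proj(C0,K,W).astype(int);x,y=max(p[0]-55,0),max(p[1]-70,0);print(x,y,p)
cv2.imwrite('pics/w8z.png',cv2.resize(im[y:y+115,x:x+110],None,fx=5.2,fy=5.2,interpolation=cv2.INTER_CUBIC)[:,:,::-1])
E
```

```text
time: 8.15
tool_pos: [0.6476, 0.0206, 0.4087]
tool_rot: [0.746, 1.569, -0.033]
contact_force: [0.2, 0.7, 0.5]
opening: 0.0642
[0.64756648 0.0205641  0.40874984] 0.06423611991936445
217 117 [272 187]
```

View pics/w8z.png

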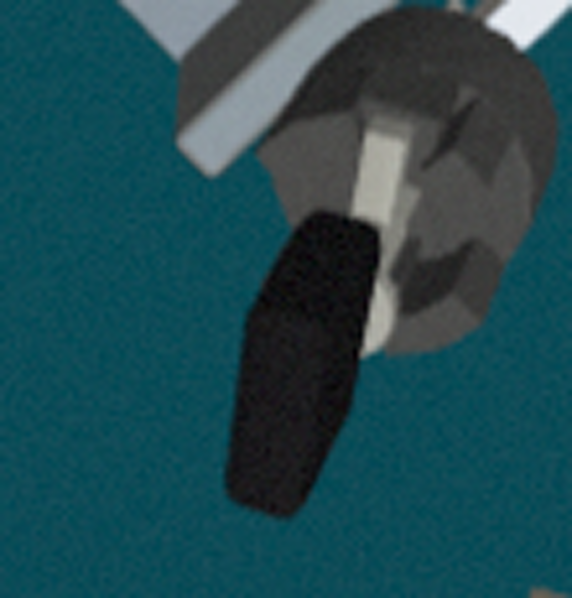

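```bash
python3 - <<'E'
from h import *
from scipy.optimize import least_squares
a=np.array([0,-.5,.866]);x0=np.array([0,.866,.5]);y0=np.cross(a,x0)
C0=np.array([.647,.0463,.157])
def fit(fn,off,pk,g):
    im,K,W=load(fn)
    def f(v):
        t=v[3]-.61; gx=np.cos(t)*x0+np.sin(t)*y0; gy=np.cross(a,gx)
        return np.concatenate([proj(v[:3]+1e-3*(c[0]*gx+c[1]*gy+c[2]*a),K,W)-((np.array(q)+.5)/5.2-.5+off) for c,q in pk])
    r=least_squares(f,[*C0,g],x_scale=[.01,.01,.01,.5]);print(fn,r.x.round(4),r.fun.round(1));return r.x
h=fit('w1',[180,145],[((18,-6,12),(368,395)),((-18,-6,12),(346,556)),((-18,6,12),(273,558)),((18,-6,-16),(329,267)),((18,6,-16),(255,270)),((-18,6,-16),(241,425))],0)
k=fit('w8',[217,117],[((18,6,-16),(312,213)),((18,-6,-16),(380,225)),((18,6,12),(247,312)),((-18,6,12),(226,495)),((-18,-6,12),(297,518)),((-18,-6,-16),(357,400))],1.2)
print((k-h)[:3]@a*1000)
E
```

```text
w1 [ 0.6441  0.0425  0.1457 -0.0047] [ 1.   0.6  0.2 -1.3  0.   0.4 -0.2 -0.4 -0.5  0.5 -0.6  0.2]
w8 [0.6537 0.0383 0.1467 1.2616] [-0.8 -1.   0.6  0.6 -0.1  0.2  0.2 -0.3  0.7 -0.3 -0.7  0.9]
3.057969144338822
```

```bash
python3 -m inch '-5 15 0 -0.1 0;-8 30 0 -0.11 0;-9 35 0 -0.12 0;-9 35 0 -0.12 0;-6 22 0 -0.12 0;-2 9 -10 -0.12 0;0 0 -25 -0.1 0;0 0 -35 0 0'; python3 -m inch '0 0 -35 0 0;0 0 -20 0 0;0 0 -9 0 0;0 0 0 0 0'
python3 - <<'E'
from h import *
s=st();print(s['tool_pos'],s['opening'],s['contact_force'],toolT()[:3,1])
im,K,W=shot('wrist','w9')
E
```

```text
time: 8.87
tool_pos: [0.6084, 0.1683, 0.3383]
tool_rot: [1.727, 1.567, 0.156]
contact_force: [1.3, -0.7, -0.9]
opening: 0.0156
time: 9.2
tool_pos: [0.6077, 0.1667, 0.2702]
tool_rot: [-1.424, 1.564, -2.993]
contact_force: [0.5, -1.1, 0.4]
opening: 0.0005
[0.60769604 0.16674757 0.27018846] 0.0004549141336056191 [ 0.54882778 -1.05389076  0.39589731] [ 0.99997492  0.00229219 -0.00670128]
```

View pics/w9.png

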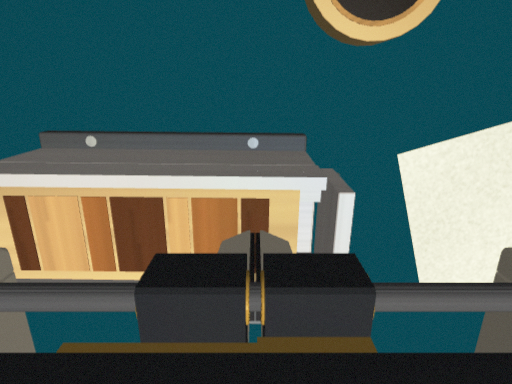

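```bash
python3 -m inch '5 0 0 0 0;8 0 0 0 0;8 0 0 0 0;8 0 0 0 0;8 0 0 0 0;8 0 0 0 0;0 0 0 0 0'
python3 - <<'E'
from h import *
s=st();print(s['tool_pos'],s['contact_force'])
im,K,W=shot('wrist','w10')
E
```

```text
time: 9.83
tool_pos: [0.6553, 0.1665, 0.2759]
tool_rot: [1.68, 1.566, 0.111]
contact_force: [-0.4, 0.5, 0.1]
opening: 0.0004
[0.6552766  0.16654955 0.27590251] [-0.39522086  0.50785917  0.09449395]
```

View pics/w10.png

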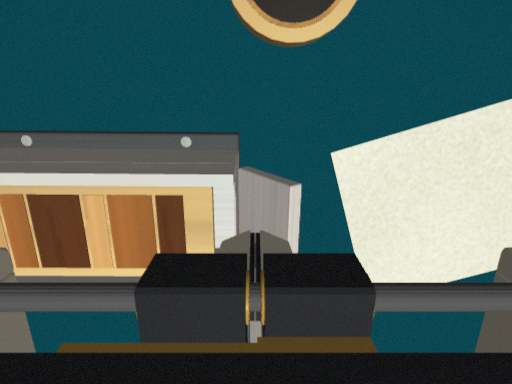

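```bash
python3 -m inch '6 0 0 0 0;8 0 0 0 0;8 0 0 0 0;6 0 0 0 0;0 0 0 0 0;0 0 0 0 0'
python3 - <<'E'
from h import *
s=st();print(s['tool_pos'],s['contact_force'])
im,K,W=shot('wrist','w11')
E
```

```text
time: 10.38
tool_pos: [0.6816, 0.1667, 0.2738]
tool_rot: [1.497, 1.571, -0.071]
contact_force: [0.8, -0.5, -0.2]
opening: 0.0008
[0.68164564 0.16670645 0.27381381] [ 0.84358405 -0.53993352 -0.22847541]
```

View pics/w11.png

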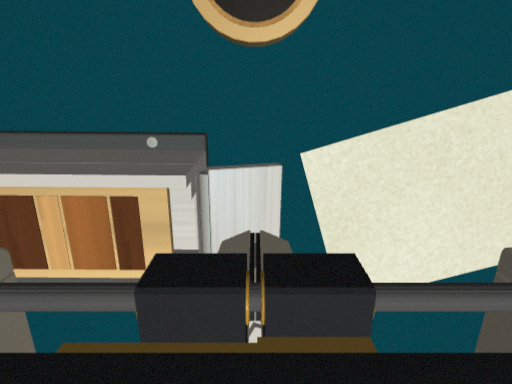

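```bash
python3 -m inch '-5 0 15 0 0;-20 0 25 0 0;-38 0 12 0 0;-40 0 0 0 0;-40 0 0 0 0;-40 0 0 0 0;-38 0 0 0 0;-30 0 0 0 0'; python3 -m inch '-16 0 -8 0 0;-5 0 -25 0 0;0 0 -25 0 0;0 0 -15 0 0;0 0 0 0 0;0 0 0 0 0'
python3 - <<'E'
from h import *
s=st();print(s['tool_pos'],s['opening'],s['contact_force'],toolT()[:3,1])
im,K,W=shot('wrist','w12')
for n in ('top','scene'): shot(n,n+'12')
im=load('scene12')[0];cv2.imwrite('pics/s12z.png',cv2.resize(im[190:290,215:315],None,fx=6,fy=6,interpolation=cv2.INTER_CUBIC)[:,:,::-1])
E
```

```text
time: 11.1
tool_pos: [0.427, 0.1666, 0.3268]
tool_rot: [2.568, 1.571, 0.999]
contact_force: [0.4, 0.1, 0.4]
opening: 0.0004
time: 11.6
tool_pos: [0.4093, 0.1667, 0.2534]
tool_rot: [-1.335, 1.571, -2.904]
contact_force: [1.0, 0.5, 0.1]
opening: 0.0005
[0.40934178 0.16674984 0.25341084] 0.0005253454630911477 [1.03523008 0.45668214 0.13977794] [ 9.99997726e-01  2.12004249e-03 -2.31365024e-04]
```

View pics/w12.png

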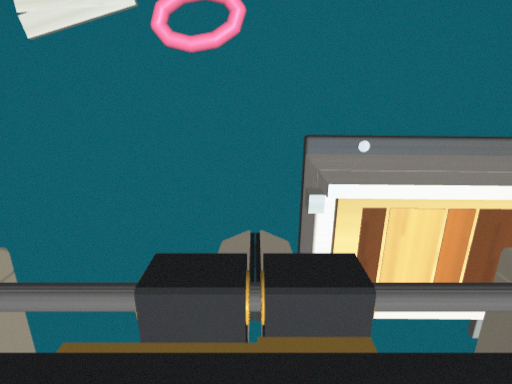

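View pics/s12z.png

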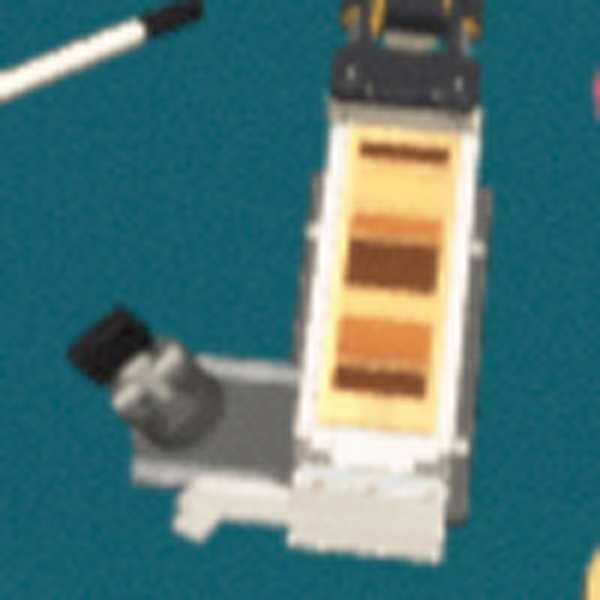

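```bash
python3 -m inch '0 0.5 -4 0 0;0 0.5 -4 0 0;5 0 0 0 0;8 0 0 0 0;8 0 0 0 0;8 0 0 0 0;8 0 0 0 0;0 0 0 0 0'
python3 - <<'E'
from h import *
s=st();print(s['tool_pos'],s['contact_force'])
im,K,W=shot('wrist','w13')
E
```

```text
time: 12.42
tool_pos: [0.4485, 0.1676, 0.2449]
tool_rot: [1.719, 1.569, 0.149]
contact_force: [0.2, -0.1, 0.1]
opening: 0.0006
[0.44853091 0.1676491  0.24486557] [ 0.23813199 -0.14267636  0.11948238]
```

View pics/w13.png

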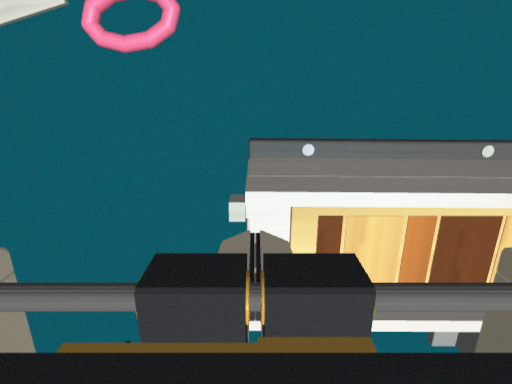

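```bash
python3 -m inch '6 0 0 0 0;9 0 0 0 0;9 0 0 0 0;9 0 0 0 0;9 0 0 0 0;9 0 0 0 0;7 0 0 0 0;3 0 0 0 0'; python3 -m inch '0 0 0 0 0;0 0 0 0 0'
python3 - <<'E'
from h import *
s=st();print(s['tool_pos'],s['contact_force'])
for n in ('top','scene'): shot(n,n+'14')
im=load('scene14')[0];cv2.imwrite('pics/s14z.png',cv2.resize(im[190:290,215:315],None,fx=6,fy=6,interpolation=cv2.INTER_CUBIC)[:,:,::-1])
im=load('top14')[0];cv2.imwrite('pics/t14z.png',cv2.resize(im[95:215,190:310],None,fx=5,fy=5,interpolation=cv2.INTER_CUBIC)[:,:,::-1])
E
```

```text
time: 13.13
tool_pos: [0.5088, 0.1677, 0.2447]
tool_rot: [1.659, 1.57, 0.09]
contact_force: [-1.1, 0.8, -0.0]
opening: 0.0003
time: 13.3
tool_pos: [0.5075, 0.1677, 0.2446]
tool_rot: [-1.302, 1.57, -2.871]
contact_force: [-0.2, 0.9, -0.3]
opening: 0.0002
[0.50754131 0.16769588 0.24456712] [-0.22073534  0.93972    -0.26754036]
```

View pics/s14z.png

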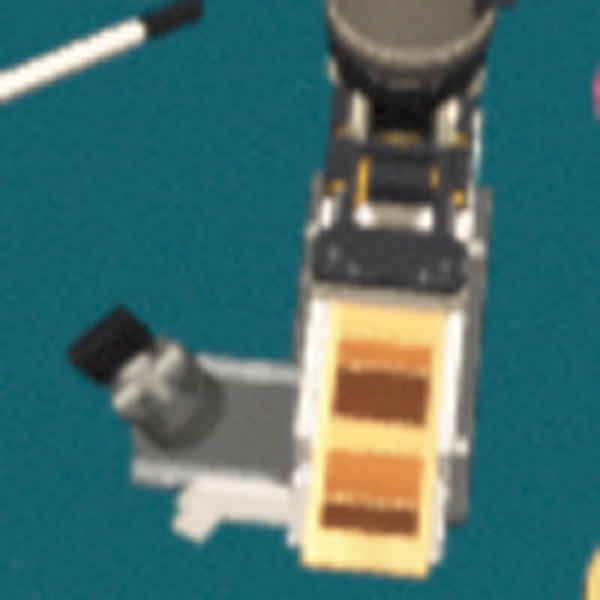

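View pics/t14z.png

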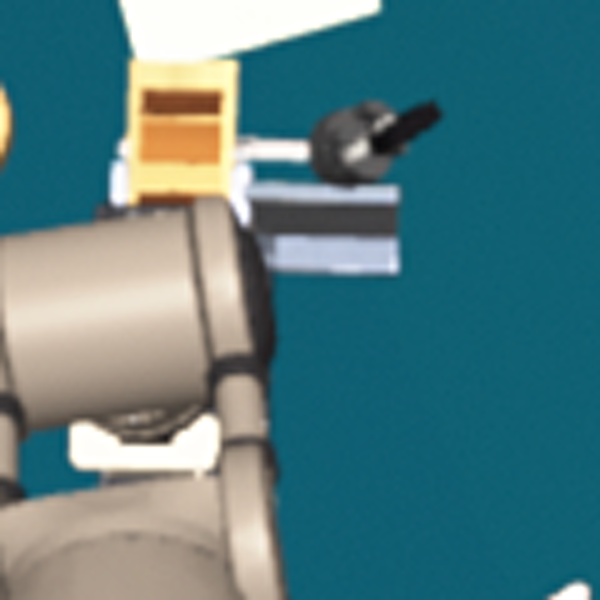

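```bash
python3 - <<'E'
from h import *
im,K,W=load('scene14')
for q,z in [((301,568),.08),((428,577),.08)]: print(onz(((q[0]+.5)/6-.5+215,(q[1]+.5)/6-.5+190),z,K,W).round(4))
im,K,W=load('top14')
for q,z in [((129,61),.08),((240,59),.08),((130,190),.08),((235,190),.08)]: print(onz(((q[0]+.5)/5-.5+190,(q[1]+.5)/5-.5+95),z,K,W).round(4))
E
```

```text
[0.71   0.1382 0.08  ]
[0.7079 0.199  0.08  ]
[0.7064 0.1984 0.08  ]
[0.7086 0.1346 0.08  ]
[0.6313 0.1955 0.08  ]
[0.6323 0.1355 0.08  ]
```

```bash
python3 -m inch '-6 0 3 0 0;0 0 25 0 0;0 0 35 0 0;0 0 20 -0.08 0.3;10 0 0 -0.12 0.95;25 0 0 -0.12 0.95;25 0 0 -0.12 0.95;25 0 0 -0.12 0.95'; python3 -m inch '25 0 0 -0.12 0.95;25 0 0 -0.12 0.95;25 0 0 -0.12 0.95;20 1 0 -0.12 0.95;12 0 0 -0.12 0.95;4 0 0 -0.12 0.95;0 0 0 -0.12 0.95;0 0 0 -0.05 0.95'; python3 -m inch '0 0 0 -0.005 0.95;0 0 0 0 0.95'
python3 - <<'E'
from h import *
s=st();print(s['tool_pos'],s['opening'],toolT()[:3,1])
im,K,W=shot('wrist','w15');shot('scene','s15')
E
```

```text
time: 14.07
tool_pos: [0.5868, 0.1679, 0.3285]
tool_rot: [2.224, 1.57, 0.089]
contact_force: [1.0, 1.2, 0.8]
opening: 0.0292
time: 14.73
tool_pos: [0.6974, 0.1688, 0.3274]
tool_rot: [0.065, 1.57, -2.96]
contact_force: [0.5, 0.1, -0.2]
opening: 0.0827
time: 14.9
tool_pos: [0.6972, 0.1689, 0.3279]
tool_rot: [0.228, 1.57, -2.794]
contact_force: [0.1, 0.9, -0.7]
opening: 0.0869
[0.69718662 0.16885846 0.32785215] 0.08687756522364434 [ 1.19259487e-01 -9.92863114e-01  1.11106876e-04]
```

View pics/w15.png

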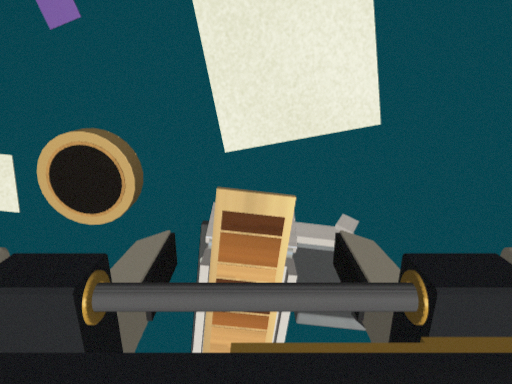

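View pics/s15.png

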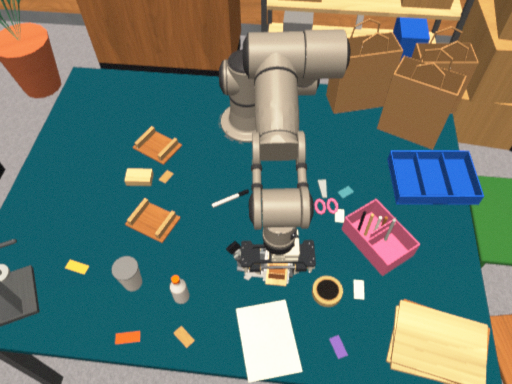

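```bash
python3 - <<'E'
from h import *
im,K,W=load('w15')
for q in [(217,189),(295,196),(210,285),(285,283)]: print(onz(q,.08,K,W).round(4))
E
```

```text
[0.7062 0.199  0.08  ]
[0.7077 0.1404 0.08  ]
[0.6226 0.1979 0.08  ]
[0.6318 0.1367 0.08  ]
```

```bash
python3 -m inch '0 0 0 -0.12 0.95;0 0 -10 0 0.95;0 0 -25 0 0.95;0 0 -25 0 0.95;0 0 -16 0 0.95;0 0 -8 0 0.95;0 0 0 0 0.95;0 0 0 0 0.95'
python3 - <<'E'
from h import *
s=st();print(s['tool_pos'],s['opening'],s['contact_force'],toolT()[:3,1])
im,K,W=shot('wrist','w16')
E
```

```text
time: 15.67
tool_pos: [0.6977, 0.1688, 0.2439]
tool_rot: [2.867, 1.571, -0.275]
contact_force: [-0.7, 0.2, 0.3]
opening: 0.087
[0.69772272 0.16883346 0.243937  ] 0.08697599889429303 [-0.66396487  0.21263416  0.3102816 ] [-4.89481041e-04 -9.99999879e-01  4.15745758e-05]
```

View pics/w16.png

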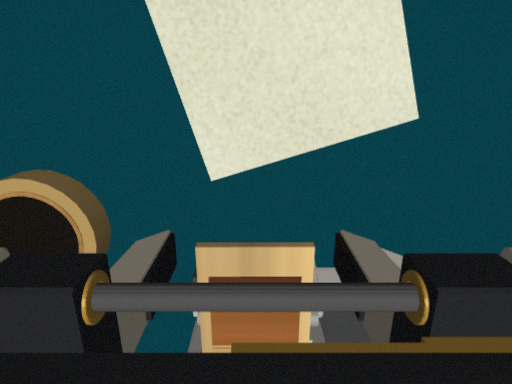

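```bash
python3 -m inch '0 0 0 0 0;0 0 0 0 0;0 0 0 0 0;0 0 0 0 0;0 0 0 0 0' 40
python3 - <<'E'
from h import *
s=st();print(s['tool_pos'],s['opening'],s['contact_force'],s['torque'])
E
python3 -m inch '0 0 2 0 0;0 0 4 0 0;0 0 6 0 0;0 0 6 0 0;0 0 4 0 0;0 0 0 0 0' 40
python3 - <<'E'
from h import *
s=st();print(s['tool_pos'],s['opening'],s['contact_force'],s['torque'])
im,K,W=shot('wrist','w17');im,K,W=shot('scene','s17')
cv2.imwrite('pics/s17z.png',cv2.resize(im[190:290,215:315],None,fx=6,fy=6,interpolation=cv2.INTER_CUBIC)[:,:,::-1])
E
```

```text
time: 16.13
tool_pos: [0.6976, 0.1687, 0.2441]
tool_rot: [2.965, 1.57, -0.179]
contact_force: [-0.4, 0.1, 0.3]
opening: 0.059
[0.69763498 0.16867592 0.24411067] 0.05904965816729048 [-0.39002087  0.12729307  0.30252302] [ 0.06932707 -0.01040455  0.00689181]
time: 16.63
tool_pos: [0.6979, 0.1688, 0.2676]
tool_rot: [-3.039, 1.568, 0.1]
contact_force: [1.3, 0.2, -0.0]
opening: 0.0593
[0.69794023 0.1687759  0.26756293] 0.05928381610441898 [ 1.27727941  0.2460895  -0.02536691] [-0.00039831 -0.01198979  0.00220587]
```

View pics/w17.png

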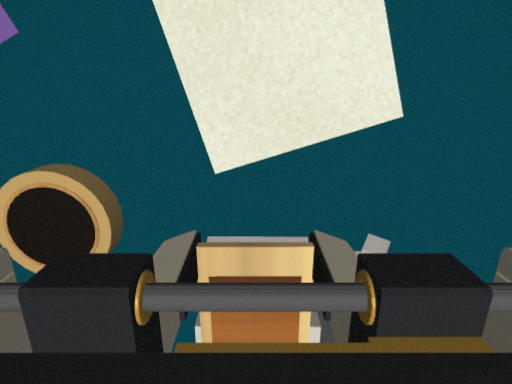

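View pics/s17z.png

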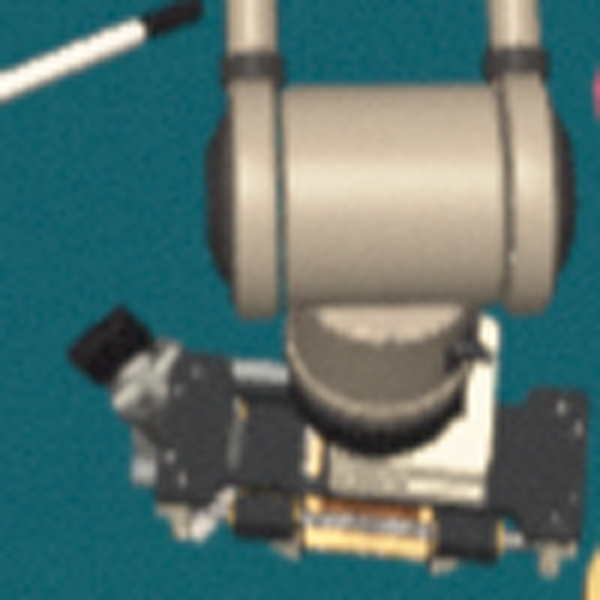

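```bash
python3 -m inch '0 0 6 0 0;0 0 14 0 0;0 0 20 0 0;0 0 22 0 0;0 0 22 0 0;0 0 18 0 0;0 0 10 0 0;0 0 3 0 0' 40; python3 -m inch '-4 -8 0 0.03 0;-8 -16 0 0.06 0;-10 -20 0 0.08 0;-12 -24 0 0.09 0;-12 -24 0 0.09 0;-12 -24 0 0.09 0;-12 -24 0 0.09 0;-12 -24 0 0.09 0'; python3 -m inch '-12 -24 0 0.09 0;-12 -24 0 0.09 0;-12 -24 0 0.09 0;-12 -24 0 0.09 0;-12 -24 0 0.09 0;-12 -24 0 0.08 0;-12 -24 0 0.05 0;-8 -16 0 0.02 0';python3 -m inch '-4 -8 0 0 0;-2 -4 0 0 0;0 0 0 0 0;0 0 0 0 0'
python3 - <<'E'
from h import *
s=st();T=toolT();print(s['tool_pos'],s['opening'],s['contact_force'],np.degrees(np.arctan2(T[1,1],T[0,1])))
for n in ('top','scene','wrist'): shot(n,n+'18')
E
```

```text
time: 17.4
tool_pos: [0.6977, 0.1687, 0.3832]
tool_rot: [-3.033, 1.567, 0.107]
contact_force: [-1.1, -0.1, 0.3]
opening: 0.0589
time: 18.07
tool_pos: [0.6146, 0.0037, 0.3793]
tool_rot: [-0.713, 1.568, 3.051]
contact_force: [0.8, -0.2, -0.5]
opening: 0.0592
time: 18.73
tool_pos: [0.5223, -0.181, 0.3795]
tool_rot: [-1.458, 1.568, 2.903]
contact_force: [0.4, -0.2, -0.6]
opening: 0.0588
time: 19.07
tool_pos: [0.5179, -0.1907, 0.3804]
tool_rot: [-2.414, 1.57, 1.946]
contact_force: [0.4, -0.4, -0.5]
opening: 0.0589
[ 0.51788664 -0.1906707   0.38039803] 0.058930251112517346 [ 0.43531625 -0.38602255 -0.4786331 ] -20.237233728687926
```

View pics/wrist18.png

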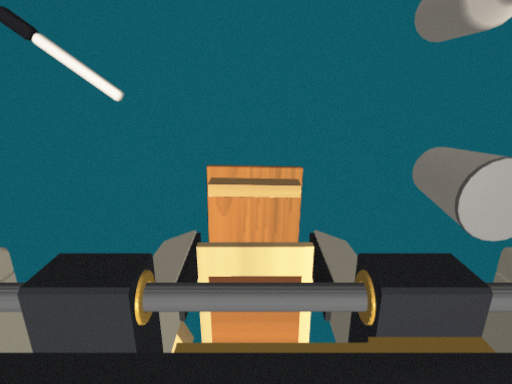

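View pics/scene18.png

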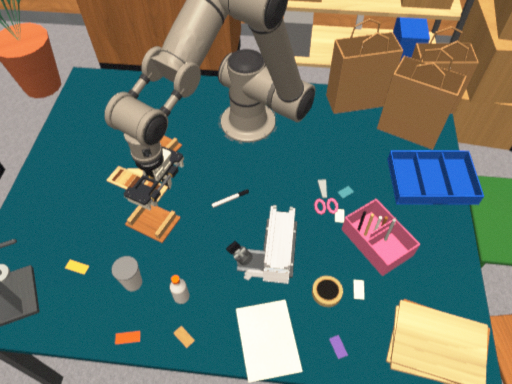

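View pics/top18.png

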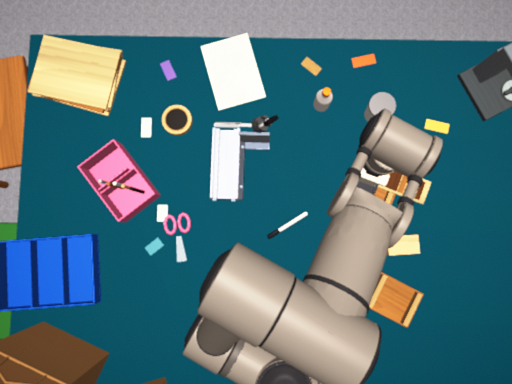

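```bash
python3 - <<'E'
from h import *
im,K,W=load('wrist18')
for q in [(198,243),(313,243)]: print(onz(q,.2163,K,W).round(4))
print('rack bar')
for q in [(208,197),(302,195),(206,167),(303,167)]: print(onz(q,.035,K,W).round(4), onz(q,.008,K,W).round(4))
im=load('scene18')[0];cv2.imwrite('pics/s18z.png',cv2.resize(im[130:250,95:205],None,fx=5,fy=5,interpolation=cv2.INTER_CUBIC)[:,:,::-1])
im=load('top18')[0];cv2.imwrite('pics/t18z.png',cv2.resize(im[140:230,350:450],None,fx=6,fy=6,interpolation=cv2.INTER_CUBIC)[:,:,::-1])
E
```

```text
[ 0.4957 -0.1699  0.2163]
[ 0.5496 -0.1897  0.2163]
rack bar
[ 0.4618 -0.1987  0.035 ] [ 0.4547 -0.206   0.008 ]
[ 0.5572 -0.2313  0.035 ] [ 0.558  -0.2414  0.008 ]
[ 0.4727 -0.1674  0.035 ] [ 0.4664 -0.1722  0.008 ]
[ 0.5675 -0.2023  0.035 ] [ 0.5691 -0.21    0.008 ]
```

View pics/s18z.png

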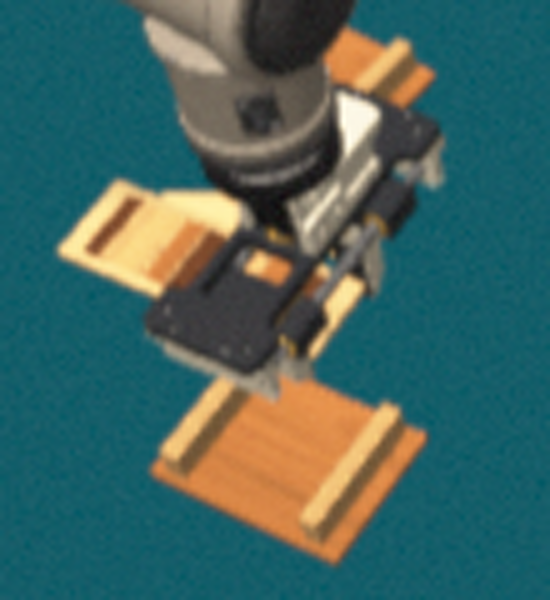

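View pics/t18z.png

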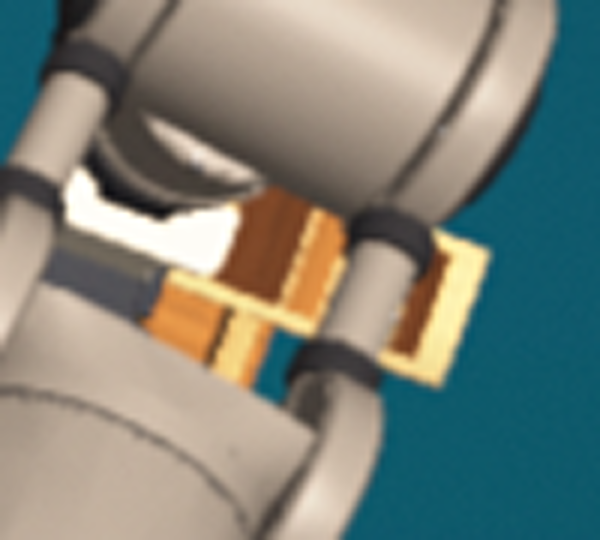

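```bash
python3 - <<'E'
from h import *
_,K1,W1=load('scene18');_,K2,W2=load('top18')
for a,b in [((58,250),(490,250)),((118,180),(440,387))]:
    p=(np.array(a)+.5)/5-.5+[95,130]; q=(np.array(b)+.5)/6-.5+[350,140]
    P=tri([ray(p,K1,W1),ray(q,K2,W2)]);print(P.round(4), (proj(P,K1,W1)-p).round(2))
E
```

```text
[ 0.4884 -0.3622  0.2167] [-0.29 -0.05]
[ 0.4311 -0.3422  0.2146] [-0.15 -0.03]
```

```bash
python3 - <<'E'
from h import *
_,K,W=load('top0');print('cup',onz((382,105),.105,K,W).round(3)); print('block',onz((403,245),.03,K,W).round(3),onz((382,250),.03,K,W))
E
python3 -m inch '0 2 -6 -0.008 0;0 2.2 -16 0 0;0 0 -25 0 0;0 0 -28 0 0;0 0 -25 0 0;0 0 -20 0 0;0 0 -10 0 0;0 0 0 0 0' 40
python3 - <<'E'
from h import *
s=st();print(s['tool_pos'],s['contact_force'])
shot('wrist','w19');im,K,W=shot('scene','s19')
cv2.imwrite('pics/s19z.png',cv2.resize(im[150:270,95:205],None,fx=5,fy=5,interpolation=cv2.INTER_CUBIC)[:,:,::-1])
E
```

```text
cup [ 0.713 -0.271  0.105]
block [ 0.323 -0.35   0.03 ] [ 0.30735012 -0.28969771  0.03      ]
time: 19.88
tool_pos: [0.5171, -0.1863, 0.2483]
tool_rot: [-1.705, 1.566, 2.647]
contact_force: [-0.1, -0.4, -0.3]
opening: 0.0591
[ 0.51711538 -0.1862806   0.2482956 ] [-0.07650587 -0.43366614 -0.25557139]
```

View pics/s19z.png

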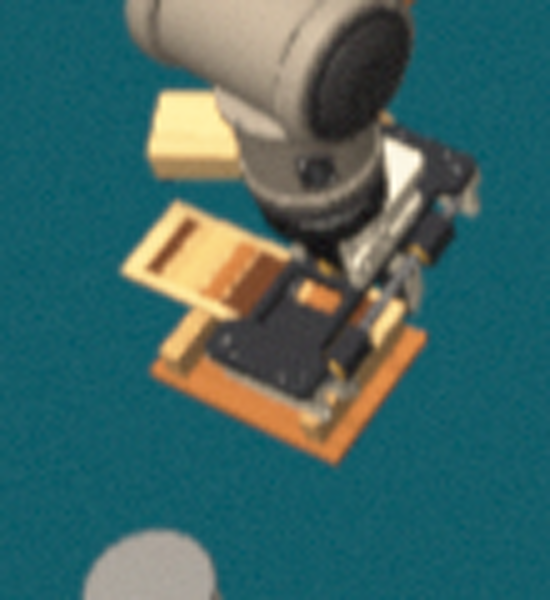

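View pics/w19.png

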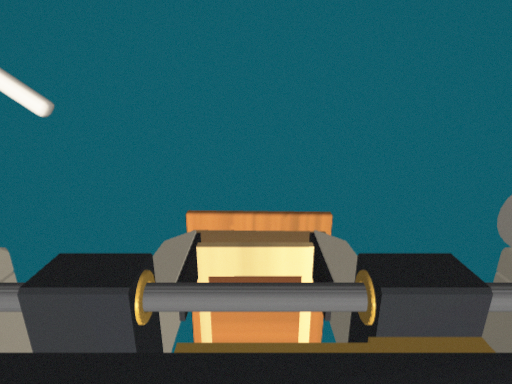

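```bash
python3 -m inch '1 -1 -8 0 0;0.7 -1 -12 0 0;0 0 -9 0 0;0 0 -5 0 0;0 0 -3 0 0;0 0 0 0 0' 40
python3 - <<'E'
from h import *
s=st();T=toolT();print(s['tool_pos'],s['contact_force'],np.degrees(np.arctan2(T[1,1],T[0,1])))
d=s['tool_pos'][:2]-np.array([.491,-.2615]);print(d@[.355,.935],d@[.935,-.355])
shot('wrist','w20');im,K,W=shot('scene','s20')
cv2.imwrite('pics/s20z.png',cv2.resize(im[150:270,95:205],None,fx=5,fy=5,interpolation=cv2.INTER_CUBIC)[:,:,::-1])
E
```

```text
time: 20.48
tool_pos: [0.5192, -0.189, 0.2134]
tool_rot: [-1.637, 1.57, 2.714]
contact_force: [0.2, 0.8, -1.0]
opening: 0.0587
[ 0.51922677 -0.18904811  0.21335632] [ 0.22462878  0.77943627 -0.97386987] -20.68632288620964
0.07776302566324077 0.000671610627460919
```

View pics/s20z.png

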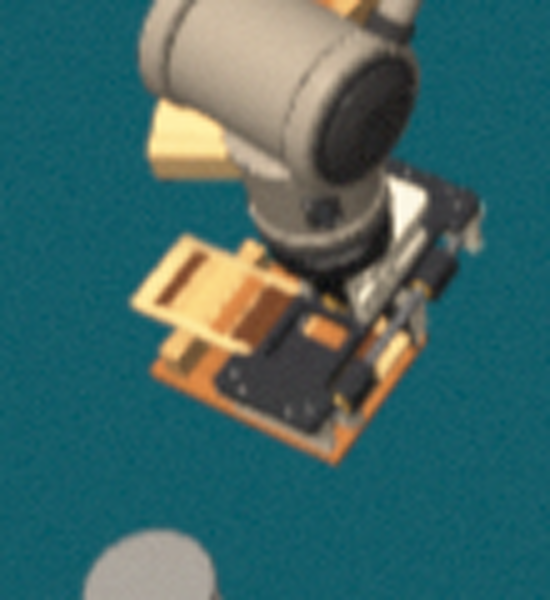

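View pics/w20.png

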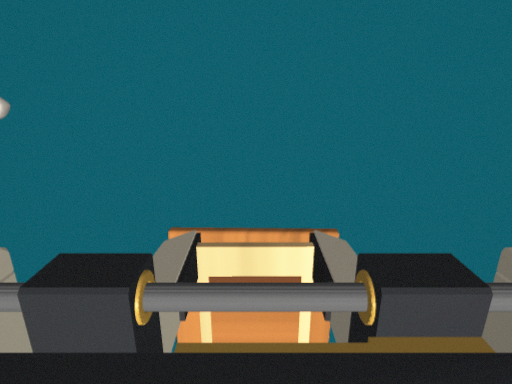

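```bash
python3 -m inch '0 0 -3 0 0;0 0 -3 0 0;0 0 -1.5 0 0;0 0 0 0 0' 40;python3 -m inch '0 0 -1 0 0;0 0 0 0 0' 40
```

```text
time: 20.92
tool_pos: [0.5192, -0.189, 0.2059]
tool_rot: [-1.705, 1.57, 2.646]
contact_force: [-0.0, -0.4, -1.0]
opening: 0.0591
time: 21.08
tool_pos: [0.5193, -0.1891, 0.2051]
tool_rot: [1.282, 1.571, -0.65]
contact_force: [-0.7, 0.3, -0.7]
opening: 0.0588
```

```bash
python3 -m inch '0 0 -1 0 0;0 0 0 0 0' 40;python3 -m inch '0 0 -1 0 0;0 0 0 0 0' 40
python3 - <<'E'
from h import *
print(st()['contact_force'],st()['torque'])
E
```

```text
time: 21.25
tool_pos: [0.5193, -0.1891, 0.2042]
tool_rot: [1.195, 1.571, -0.737]
contact_force: [0.2, 0.3, 0.4]
opening: 0.0593
time: 21.42
tool_pos: [0.5194, -0.1891, 0.2038]
tool_rot: [1.367, 1.57, -0.564]
contact_force: [-0.8, 1.0, 6.3]
opening: 0.0591
[-0.82326726  1.00550744  6.32210356] [ 0.07044699  0.24422788 -0.03636128]
```

```bash
python3 -m inch '0 0 0.7 0 0;0 0 0 0 0;0 0 0 0 0.7;0 0 0 0 0.75;0 0 0 0 0.8;0 0 0 0 0.8;0 0 0 0 0.8' 10
python3 - <<'E'
from h import *
print(st()['contact_force'],st()['opening'])
shot('wrist','w21')
E
```

```text
time: 22.0
tool_pos: [0.5193, -0.1891, 0.2039]
tool_rot: [0.347, 1.571, -1.585]
contact_force: [-0.4, 0.2, -0.3]
opening: 0.0731
[-0.39280532  0.20343877 -0.26995755] 0.07312862873003648
```

View pics/w21.png

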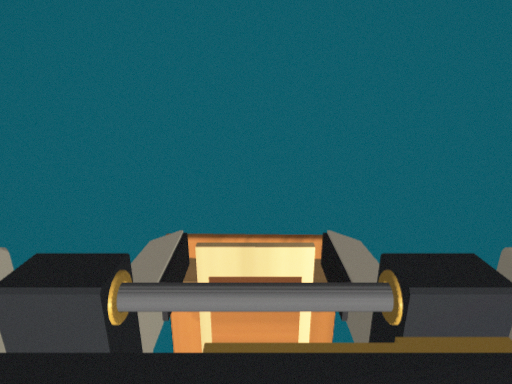

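Released and clear both sides; now rise straight up and back off for a look.

```bash
python3 -m inch '0 0 3 0 0.8;0 0 8 0 0.8;0 0 20 0 0.8;0 0 30 0 0.8;0 0 35 0 0.8;0 0 35 0 0.8;-5 20 25 0 0.8;-10 30 10 0 0.8';python3 -m inch '-10 35 0 0 0.8;-10 35 0 0 0.8;-10 35 0 0 0.8;-10 30 0 0 0.8;-5 15 0 0 0.8;0 0 0 0 0.8;0 0 0 0 0.8'
python3 - <<'E'
from h import *
for n in ('top','scene'): shot(n,n+'22')
im=load('scene22')[0];cv2.imwrite('pics/s22z.png',cv2.resize(im[180:250,105:205],None,fx=7,fy=7,interpolation=cv2.INTER_CUBIC)[:,:,::-1])
im=load('top22')[0];cv2.imwrite('pics/t22z.png',cv2.resize(im[145:225,330:410],None,fx=7,fy=7,interpolation=cv2.INTER_CUBIC)[:,:,::-1])
E
```

```text
time: 22.72
tool_pos: [0.5052, -0.1405, 0.3748]
tool_rot: [1.476, 1.562, -0.459]
contact_force: [-0.4, 0.6, 0.7]
opening: 0.0733
time: 23.3
tool_pos: [0.4592, 0.0114, 0.3708]
tool_rot: [1.589, 1.569, -0.341]
contact_force: [-0.3, 0.1, -0.6]
opening: 0.0736
```

View pics/scene22.png

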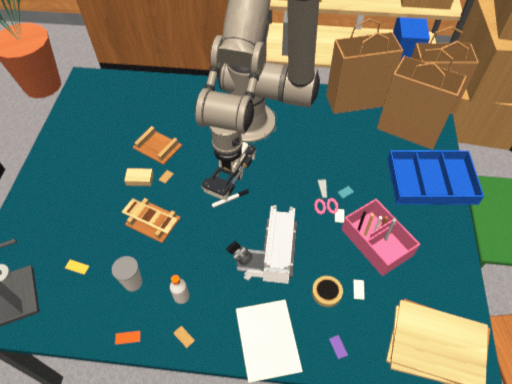

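View pics/s22z.png

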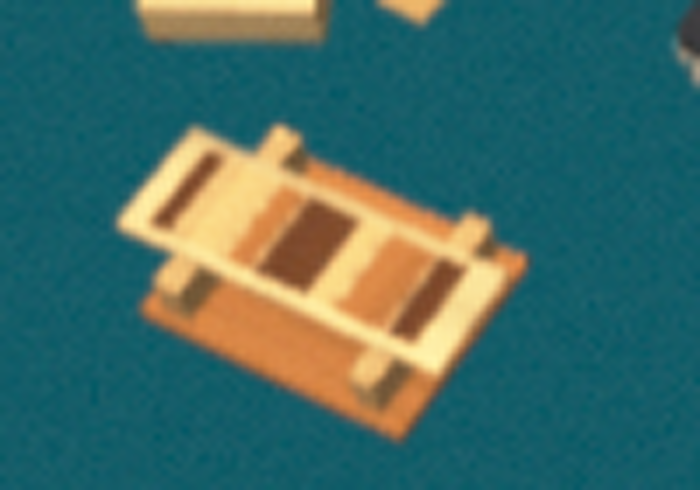

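View pics/t22z.png

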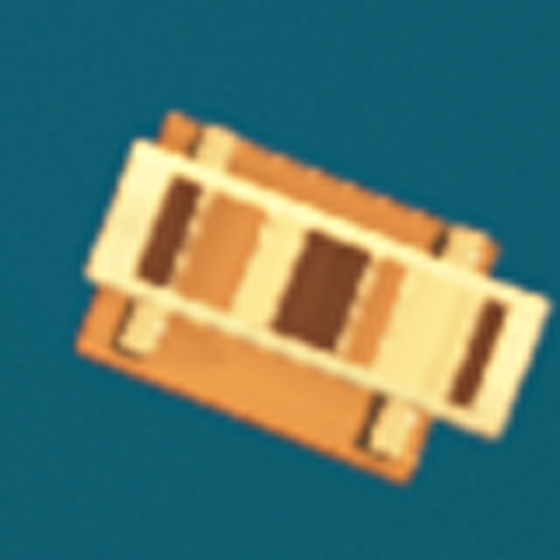

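```bash
python3 - <<'E'
from h import *
for fn,off,c in [('top22',(330,145),[(137,138),(552,298),(498,440),(84,275)]),('scene22',(105,180),[(507,268),(193,125),(117,222),(435,375)])]:
    _,K,W=load(fn); P=np.array([onz((np.array(q)+.5)/7-.5+off,.04,K,W)[:2] for q in c]); m=P.mean(0)
    e=(P[0]+P[3]-P[1]-P[2]); print(m.round(4),np.degrees(np.arctan2(e[1],e[0])).round(1),np.linalg.norm(e)/2)
    d=m-np.array([.491,-.2615]);print('along',d@[.355,.935],'across',d@[.935,-.355])
s=st();print(s['contact_force'],s['time'])
E
```

```text
[ 0.4924 -0.2668] 69.4 0.18226678344714434
along -0.004477183937511714 across 0.003227257183859411
[ 0.4904 -0.2666] 69.1 0.1800979409174237
along -0.005004019724103244 across 0.0012863099513568896
[ 0.71491468 -0.16199492  0.62426605] 23.4
```

```bash
python3 -m inch '0 -15 0 0 0;-1 -30 0 0 0;-1 -38 0 0 0;-1 -40 0 0 0;-1 -40 0 0 0;-1 -40 0 0 0;-1 -40 0 0 0;-1 -40 0 0 0' 20;python3 -m inch '-1 -40 0 0 0;-1 -36 0 0 0;-1 -20 0 0 0;-1 -10 -15 0 0;0 0 -30 0 0;0 0 -38 0 0;0 0 -35 0 0;0 0 -20 0 0';python3 -m inch '0 0 -14 0 0;0 0 -7 0 0;0 0 -2 0 0;0 0 0 0 0'
python3 - <<'E'
from h import *
s=st();T=toolT();print(s['tool_pos'],s['contact_force'],s['opening'],np.degrees(np.arctan2(T[1,1],T[0,1])))
d=s['tool_pos'][:2]-np.array([.491,-.2615]);print(d@[.355,.935],d@[.935,-.355])
shot('wrist','w23');im=shot('scene','s23')[0]
cv2.imwrite('pics/s23z.png',cv2.resize(im[160:250,85:205],None,fx=6,fy=6,interpolation=cv2.INTER_CUBIC)[:,:,::-1])
E
```

```text
time: 24.07
tool_pos: [0.4514, -0.2757, 0.3699]
tool_rot: [0.883, 1.57, -1.051]
contact_force: [1.0, 0.1, 0.3]
opening: 0.0248
time: 24.73
tool_pos: [0.4466, -0.379, 0.2278]
tool_rot: [-2.009, 1.566, 2.34]
contact_force: [-0.2, 1.0, -1.0]
opening: 0.0001
time: 25.07
tool_pos: [0.448, -0.379, 0.2089]
tool_rot: [0.759, 1.571, -1.174]
contact_force: [0.5, -0.1, -0.5]
opening: 0.0005
[ 0.44803025 -0.37898106  0.20888393] [ 0.50639807 -0.07523742 -0.53900758] 0.0005093782693474395 -20.74792061750793
-0.1250990514203594 0.0015290578550666198
```

View pics/w23.png

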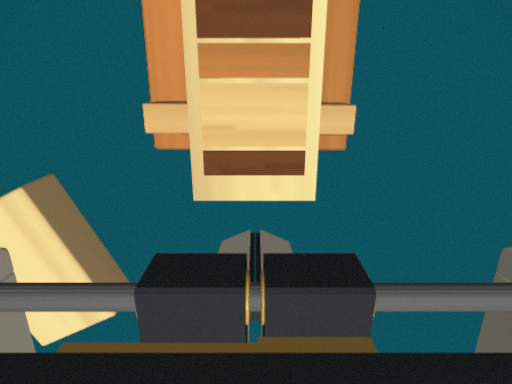

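View pics/s23z.png

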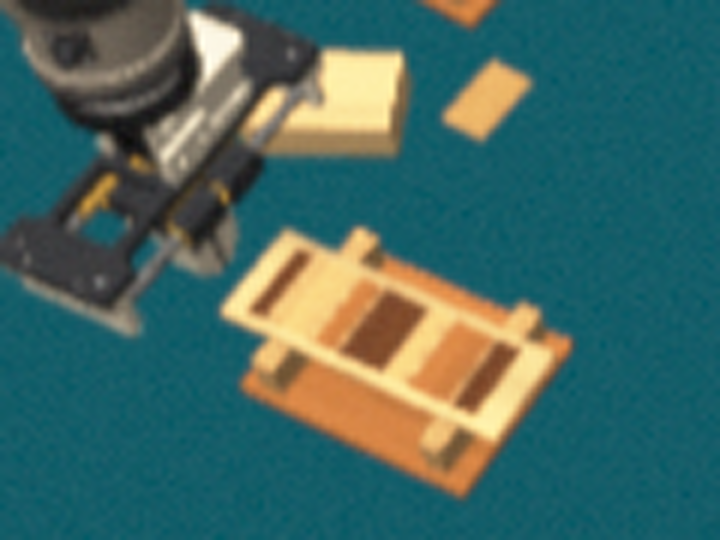

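```bash
python3 - <<'E'
from h import *
_,K,W=load('w23');u=np.array([.355,.935,0])
a=onz((255,200.5),.04,K,W);b=onz((255,133.5),.035,K,W);c=onz((255,103.5),.035,K,W);print(a,b,(b-a)@u,(c-b)@u)
t=st()['tool_pos'];print('gap tool->end',(a-t)@u)
E
```

```text
[ 0.45990345 -0.3489959   0.04      ] [ 0.471281   -0.31899819  0.035     ] 0.03208688678885982 0.01379565356293572
gap tool->end 0.031913655108872
```

```bash
python3 -m inch '1.4 3.7 0 0 0;1.8 4.7 0 0 0;1.8 4.7 0 0 0;1.4 3.7 0 0 0;0.7 1.9 0 0 0;0 0 0 0 0;0 0 0 0 0'
cat > ov.py <<'E'
from h import *
import sys
im,K,W=shot('wrist',sys.argv[1]);u=np.array([.355,.935,0]);s=st();print(s['tool_pos'],s['contact_force'])
d=im[:,215,:].astype(int);g=im[:,160,:].astype(int)
print('teal edge panel row', [r for r in range(100,300) if (d[r,0]<90) ][:1],'bar', [r for r in range(60,250) if abs(g[r]-g[r-1]).sum()>60])
cv2.imwrite('pics/'+sys.argv[1]+'z.png',cv2.resize(im[80:260,130:380],None,fx=3,fy=3,interpolation=cv2.INTER_CUBIC)[:,:,::-1])
E
python3 ov.py w24
```

```text
time: 25.75
tool_pos: [0.4556, -0.3591, 0.209]
tool_rot: [1.215, 1.571, -0.716]
contact_force: [-0.1, -0.1, -0.1]
opening: 0.0005
[ 0.45549397 -0.35931588  0.20897375] [ 3.93339389e-04 -4.98528916e-01 -4.34679738e-02]
teal edge panel row [237] bar [141, 148, 149, 175, 184, 185]
```

View pics/w24z.png

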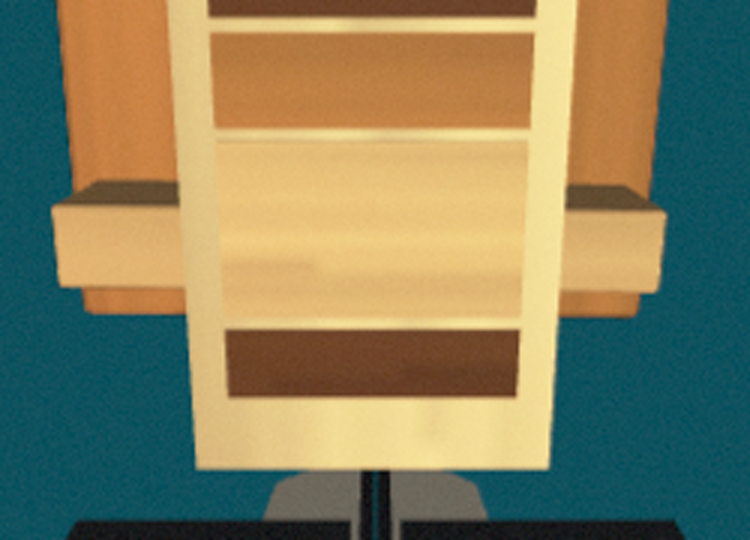

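```bash
python3 -m inch '0.7 1.9 0 0 0;0.7 1.9 0 0 0;0.4 1 0 0 0;0 0 0 0 0;0 0 0 0 0'; python3 ov.py w25; python3 - <<'E'
from h import *
u=np.array([.355,.935,0])
_,K,W=load('w25')
im=load('w25')[0]; print([ (r,im[r,215].tolist()) for r in range(228,246,2)])
E
```

```text
time: 26.22
tool_pos: [0.4572, -0.3545, 0.2089]
tool_rot: [2.957, 1.571, 1.025]
contact_force: [0.4, 0.7, 0.2]
opening: 0.0005
[ 0.45719659 -0.35456586  0.20890045] [-0.04182412  0.32000737 -1.32165261]
teal edge panel row [238] bar [151, 158, 159, 185, 186, 192, 193]
[(228, [228, 197, 134]), (230, [228, 198, 133]), (232, [228, 199, 135]), (234, [227, 196, 132]), (236, [227, 198, 133]), (238, [22, 86, 97]), (240, [14, 83, 95]), (242, [0, 77, 89]), (244, [3, 80, 92])]
```

View pics/w25z.png

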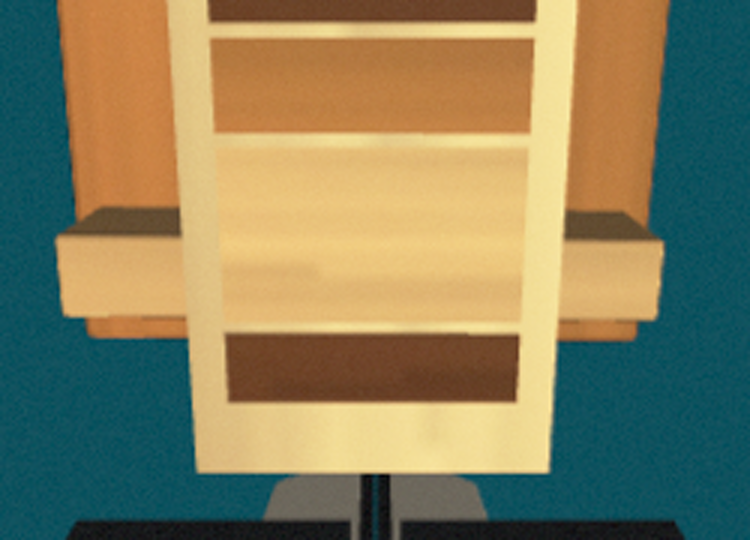

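```bash
python3 - <<'E'
from h import *
u=np.array([.355,.935,0])
for f,r1,r2 in [('w24',236.3,176),('w25',237.3,186)]:
    _,K,W=load(f);a=onz((250,r1),.04,K,W);b=onz((250,r2),.035,K,W);print(f,(b-a)@u,a)
E
```

```text
w24 0.030592519101072354 [ 0.4581201  -0.34648809  0.04      ]
w25 0.025938285475624077 [ 0.45959278 -0.34231997  0.04      ]
```

```bash
python3 -m inch '-1 -2.8 0 0 0;-4 -10 0 0 0;-4 -10 10 0 0;0 0 30 0 0;0 0 38 0 0;0 0 38 0 0;0 0 38 0 0;0 0 15 0 0';python3 -m inch '0 30 0 0 0;0 40 0 0 0;0 40 0 0 0;0 40 0 0 0;0 40 0 0 0;0 40 0 0 0;0 40 0 0 0;0 40 0 0 0.3';python3 -m inch '0 40 0 0 0.3;0 30 0 0 0.3;0 10 0 0 0.3;0 0 0 0 0.3;0 0 0 0 0.3'
python3 - <<'E'
from h import *
for n in ('top','scene'): shot(n,n+'30')
im=load('top30')[0];cv2.imwrite('pics/t30z.png',cv2.resize(im[145:225,330:410],None,fx=7,fy=7,interpolation=cv2.INTER_CUBIC)[:,:,::-1])
E
```

```text
time: 26.93
tool_pos: [0.4481, -0.3786, 0.3839]
tool_rot: [1.083, 1.562, -0.85]
contact_force: [0.5, -1.1, 0.8]
opening: 0.0004
time: 27.6
tool_pos: [0.4479, -0.0664, 0.3783]
tool_rot: [1.429, 1.57, -0.503]
contact_force: [0.6, 0.0, -0.5]
opening: 0.0033
time: 28.02
tool_pos: [0.4485, 0.012, 0.3781]
tool_rot: [0.902, 1.57, -1.028]
contact_force: [-1.0, -0.7, -0.4]
opening: 0.0275
```

View pics/scene30.png

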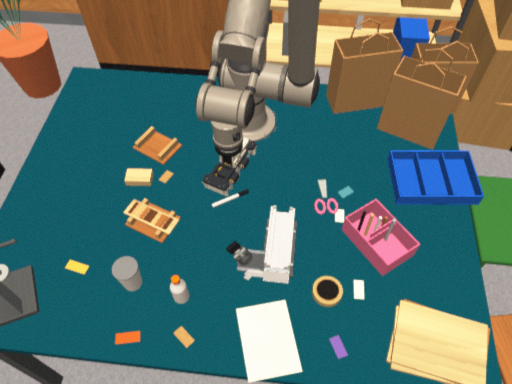

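View pics/t30z.png

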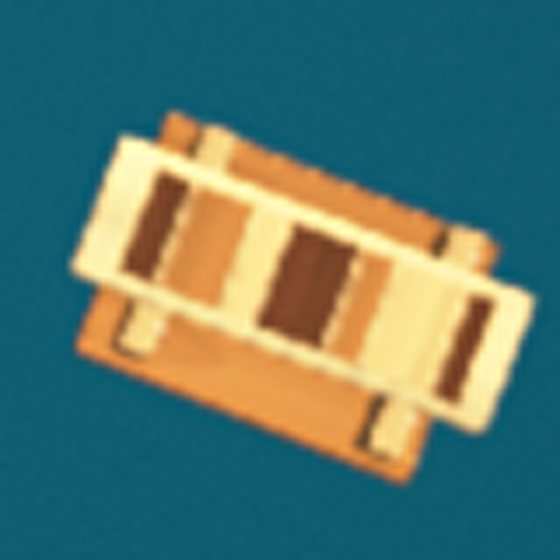

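```bash
python3 - <<'E'
from cell import workorder
print(workorder.hand_in())
E
```

```text
the job is handed in; nothing more can be done
None
```

The panel is out of the jig and lying level, face up, lengthwise across both bars of the rack farther from the base. I handed the job in at about 28 s of the 61 s.

- **Order of work:** I pulled the pin about 17 mm, turned it into its notch and let go. Then I pushed the gate down from inside and pushed the panel from behind to about 63 mm overhang. I gripped it by the leading end, carried it level and laid it down.
- **Correction:** After I let go, the panel sat about 4.5 mm off centre along its length. I pushed its far end by about that much with closed fingertips.
- **Final pictures:** The panel is centred to about 1–2 mm along its length. It is still about 2–3 mm to one side across the rack, and I left that. Its angle matched the rack's to within about half a degree before the push. The pin is out, the gate is down, and the other things look unmoved by eye.
- **Pin depth unclear:** The wrist camera put the parked pin only about 3 mm further out than at home, where 11 mm was expected. The same fit put its turn at 1.26 rad, just past the 1.25 stop. I judged it parked because its crossbar sits in the shallow notch and it stayed out after release.

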